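# Fill the tea-tin dispenser to the line and cover it

## Task

One tea tin is already in the slotted clear tube. Stack more tins flat on it inside the tube until the top of the stack is level with the red band, neither below nor above it (tins come in two heights, so choose the right ones), then fit the teak cover over both black pegs so that it rests fully down on the tube's rim. Leave the three cups and the wooden scoop where they are.

Things in the scene. Friction and masses are not known exactly. Their poses are not given: they have to be found in the camera images.
- dispenser: Fixed tin dispenser: dark teak foot 90 mm (x) by 150 mm (y), 8 mm thick, with an upright clear tube and two black pegs. Origin on the tube's axis at table height, z up. Tube: inner diameter 68 mm, wall 3 mm, no bottom (the lowest tin stands on the table, height 0). Two full-height slots about 43 mm wide face its +x and -x, so fingers closing along its x can go down with a tin.
- band (a point): Point on the tube's axis at the middle of the red band, 70 mm above the table. The band runs round the outside of the clear walls from 66 to 74 mm; the top of the finished stack lies within it.
- rim (a point): Centre of the tube's mouth, 84 mm above the table. The cover's underside comes to rest on this rim.
- peg_left (a point): Tip of the black steel peg at the dispenser's y = +58 mm, x = 0: 10 mm in diameter, upright, tip 114 mm above the table, the last 12 mm tapered.
- peg_right (a point): Tip of the like peg at the dispenser's y = -58 mm, x = 0, 114 mm above the table.
- tin_green1: Flat round closed tea tin, 62 mm in diameter and 20 mm tall, bare aluminium side with a green lid, about 60 g. Origin: centre of its underside, z up. The low kind. The two green tins are alike. One of the four tins (it varies which) already stands in the tube; the others stand on the table.
- tin_green2: Flat round closed tea tin, 62 mm in diameter and 20 mm tall, bare aluminium side with a green lid, about 60 g. Origin: centre of its underside, z up. The low kind. The two green tins are alike. One of the four tins (it varies which) already stands in the tube; the others stand on the table.
- tin_blue1: Flat round closed tea tin, 62 mm in diameter and 30 mm tall, bare aluminium side with a blue lid, about 90 g. Origin: centre of its underside, z up. The tall kind. The two blue tins are alike. One of the four tins (it varies which) already stands in the tube; the others stand on the table.
- tin_blue2: Flat round closed tea tin, 62 mm in diameter and 30 mm tall, bare aluminium side with a blue lid, about 90 g. Origin: centre of its underside, z up. The tall kind. The two blue tins are alike. One of the four tins (it varies which) already stands in the tube; the others stand on the table.
- cover: Dark teak bar lying flat, 36 mm (x) by 150 mm (y), 12 mm thick, about 150 g, with two upright through holes 15 mm in diameter at y = +58 and -58 mm (x = 0). On its top middle a pale handle block, 24 mm (x) by 60 mm (y), 34 mm tall (top 46 mm above the underside). Origin: centre of the underside, z up. It fits either way round.
- cup_white: White ceramic cup 62 mm wide, 60 mm tall, on the round grey-white display tray (176 mm wide, 20 mm high). Origin: centre of underside. Leave alone.
- cup_blue: Blue ceramic mug 58 mm wide (handle beside), 64 mm tall, on the tray. Origin: centre of underside. Leave alone.
- cup_brown: Brown earthenware cup 68 mm wide, 50 mm tall, on the tray. Origin: centre of underside. Leave alone.
- scoop: Wooden scoop, 170 mm long, lying flat along its x axis. Origin: under its middle. Leave alone.
There are look-alikes about, which are no part of the job. What is shaped like the tin_green1 but orange or pink is not meant.

How it is judged:
By the outcome, as a careful person would: the job done as asked, in the order asked, and still so for the second after the job is handed in, with the robot touching nothing.
It also fails if it takes over 66 s, if anything falls off the work surface, if the arm or the gripper's body presses on something with over 40 N, if the wrist force passes 120 N, or if a joint passes its speed limit or range.

## Robot

A 6-joint arm with a two-finger parallel gripper is mounted at the origin on the work surface. World frame = base frame: x ahead of the robot, y to its left, z up, the work surface at z = 0. Lengths are in m, angles in rad, forces in N, time in s.
With the tool pointing down it reaches from about 0.25 to 0.775 m from the base axis. Payload 8.9 kg.
Tool frame: the origin (TCP) lies on the centre line of the jaws, within the pads' length; the fingertips stand 22 mm ahead of it and the grasp point (between the pads) lies 3 mm ahead of it; z points along the fingers, y is the direction in which the jaws open and shut (so a half turn about z gives the same grasp; the last joint's range is limited). The gripper opens to 85 mm and grips with 20 to 120 N. Pads are 22 mm wide; open, the fingers measure 114 mm over their backs; the gripper's body (76 mm by 85 mm) begins 54 mm behind the grasp point. The pads swing forward as they close: fully open they stand 13 mm farther back than shut.
Start: joints at [1.145, 0.291, -0.153, 1.127, 0, 1.431], TCP at [0.149, 0.504, 0.253] pointing down, gripper open.
Joint ranges: [-2.52, 2.52], [-0.91, 1.74], [-1.3, 1.37], [-1.96, 2.02], [-1.52, 1.47], [-3.14, 3.14]. Speed limits (rad/s): [2.22, 2.22, 2.79, 3.14, 3.14, 3.14].

## Interface

Orientations are given as a unit quaternion [x, y, z, w].
In Python, from rig import bot gives the robot as it stands.
- The arm moves only by the shell command python3 -m handwheel 'ROWS' [FORCE]. ROWS is JSON, a list that holds one entry, the list of rows, each a list of 7 numbers: the turn, a rotation vector about the tool's x, y, z in rad, then the shift along the tool's x, y, z in m, then the closure, from 0 (fully open) to 1 (shut). In form: [[[wx, wy, wz, tx, ty, tz, claw], ...]]. A call has 1 to 8 rows; each row is the pose to reach, as a shift and turn from the pose commanded when the call began, along the tool's axes at that moment; what a row does not reach only later rows make up. A row lasts 1/12 s, in which the tool goes at most 41.7 mm and 7.16 degrees, less where a joint would pass 70% of its speed; a pose out of reach is approached as far as the arm can. A call with a gripper value outside its range is refused whole. The fingers move at their own pace and stop on an object; FORCE is the grip in N (left out, the last holds). Time passes only in rows, so rows that repeat a pose let the fingers close. It gives the time, the measured TCP pose, the force and the opening at its end, in the units of the state.
- bot.sense(): the state, without advancing time (a new reading comes with each control period).
- bot.capture(name): name is "scene" or "top"; returns a dict with "color" (384x512x3 uint8, red, green, blue), "fx", "fy", "cx", "cy" (pixels), "k1" (the pictures are not rectified: a ray, as slopes to the right and down, at radius r is drawn at 1 + k1 r^2 times it, then the intrinsics apply), "cam_to_world" (4x4, takes a point from camera to world coordinates). Camera axes: x right, y down, z forward; pixel columns grow to the right and rows downward; lengths in m; the calibration is good to about 2 mm. A picture is of the moment at which its call begins. There is no depth.
- bot.hand_in(): hands the job in, once; it reports no verdict.
The state is a dict: "clock": time; "joint_positions": joint angles; "dq": joint speeds; "effort": joint torques, N m; "tcp_pos": TCP position; "tool_rot": TCP orientation; "ft_force": force on the tool from outside, world axes, zero at the start; "torque": the same for the moment, N m; "finger_gap": finger opening in m.
Only numpy, scipy, OpenCV 4.12 (cv2) and the standard library are available. Lean on these libraries where they do the work, as an engineer would, in place of code of your own. Each camera call takes 0.05 s, during which the arm holds its last target.

## Working session

There is one attempt and no reset: what is moved stays moved. The work goes in short steps, Python scripts to look and compute and a shell command to move; the robot and the scene stay as the last step left them, time stands still between calls to the robot, and variables do not carry over. Pictures are saved under pics/ and viewed, and the job is handed in when it is done.

```bash
ls; mkdir -p pics
cat > h.py <<'E'
import numpy as np,cv2
from rig import bot
def cap(n,f):
    c=bot.capture(n); cv2.imwrite(f,c["color"][:,:,::-1]); np.save(f.replace('.png','.npy'),c,allow_pickle=True); return c
def load(f): return np.load(f,allow_pickle=True).item()
def px2w(c,u,v,z):
    K=np.array([[c['fx'],0,c['cx']],[0,c['fy'],c['cy']],[0,0,1]]);
    p=cv2.undistortPoints(np.array([[[u,v]]],float),K,np.array([c['k1'],0,0,0,0.]))[0,0]
    M=np.array(c['cam_to_world']); d=M[:3,:3]@np.array([p[0],p[1],1]); o=M[:3,3]
    return o+d*(z-o[2])/d[2]
def w2px(c,P):
    K=np.array([[c['fx'],0,c['cx']],[0,c['fy'],c['cy']],[0,0,1]]);M=np.linalg.inv(np.array(c['cam_to_world']))
    q=(np.atleast_2d(P)@M[:3,:3].T+M[:3,3]); 
    return cv2.projectPoints(q,np.zeros(3),np.zeros(3),K,np.array([c['k1'],0,0,0,0.]))[0][:,0]
def crop(c,f,u0,v0,u1,v1,s):
    im=c["color"][v0:v1,u0:u1,::-1]; cv2.imwrite(f,cv2.resize(im,None,fx=s,fy=s,interpolation=cv2.INTER_CUBIC))
E
python3 - <<'E'
from h import *
print(bot.sense())
for n in("scene","top"):
    c=cap(n,f"pics/{n}0.png"); print(n,c['fx'],c['k1'],np.array(c['cam_to_world']).round(3).tolist())
E
```

```text
pics
{'clock': 0.0, 'joint_positions': array([ 1.14470174e+00,  2.91262475e-01, -1.54101047e-01,  1.12670980e+00,
        2.15891795e-06,  1.43151195e+00]), 'dq': array([ 0.00118257, -0.00051079, -0.00260018,  0.00091425, -0.0004581 ,
       -0.00081819]), 'effort': array([ 9.17714060e-04, -5.37137997e+01,  3.31375694e+01,  1.55478140e-02,
       -1.34415604e-04,  3.69265962e-06]), 'tcp_pos': array([0.14834019, 0.50318981, 0.25275097]), 'tool_rot': array([ 1.42914060e-01,  9.89734896e-01, -6.12854255e-04, -1.79138906e-04]), 'ft_force': array([-0.08997285,  0.09264666, -0.46007821]), 'torque': array([ 0.03692696, -0.02589822,  0.05903075]), 'finger_gap': 0.08516790775185577}
scene 412.7707476174579 -0.13029321413836487 [[-0.56, 0.679, -0.475, 1.162], [0.828, 0.458, -0.323, 0.409], [-0.002, -0.574, -0.819, 1.049], [0.0, 0.0, 0.0, 1.0]]
top 473.2710731179378 -0.16467170707471815 [[0.003, -0.991, 0.136, 0.398], [-1.0, -0.005, -0.013, 0.052], [0.013, -0.136, -0.991, 1.451], [0.0, 0.0, 0.0, 1.0]]
```

View pics/scene0.png

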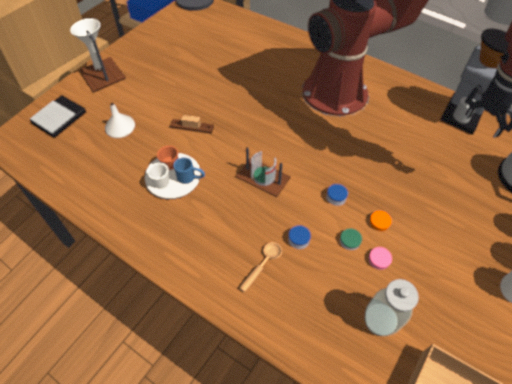

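View pics/top0.png

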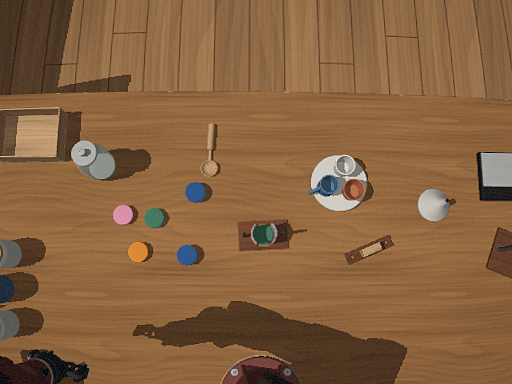

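Run:
```python
from h import *
c=load("pics/top0.npy"); s=load("pics/scene0.npy")
crop(c,"pics/a.png",225,205,320,265,8)
crop(c,"pics/b.png",100,165,225,275,6)
crop(c,"pics/c.png",335,225,405,275,10)
crop(s,"pics/d.png",225,135,305,200,9)
```

```text
(no output)
```

View pics/a.png

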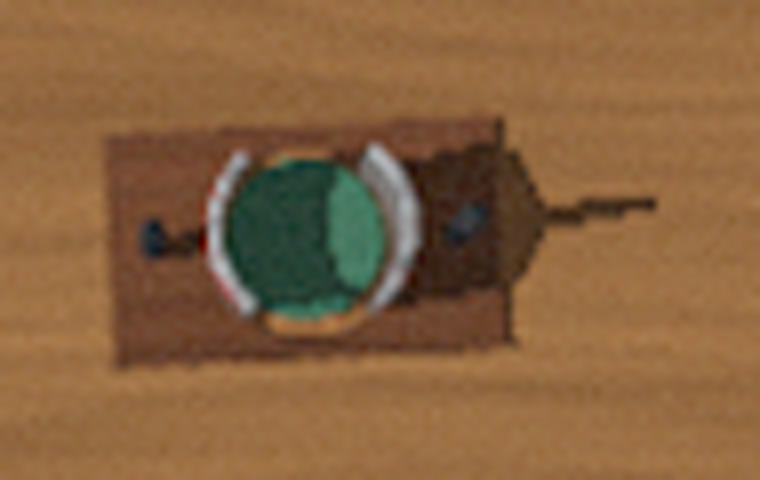

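View pics/b.png

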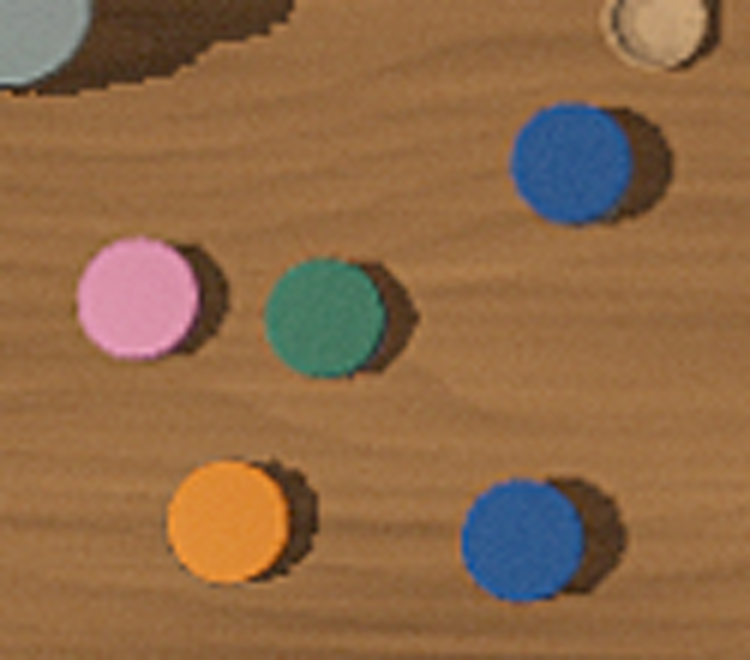

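View pics/c.png

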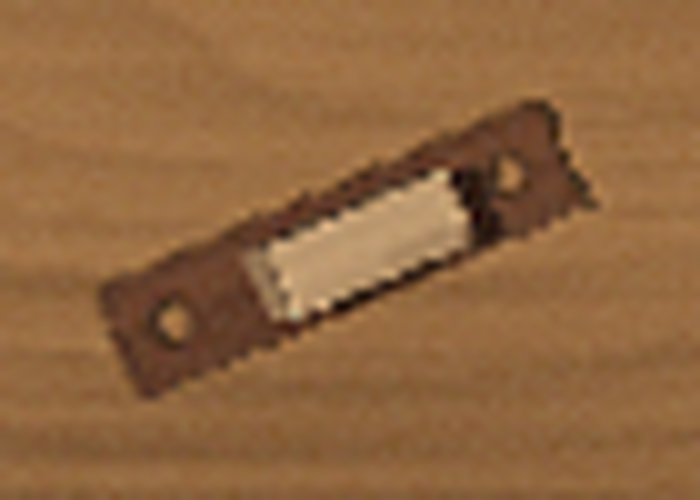

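View pics/d.png

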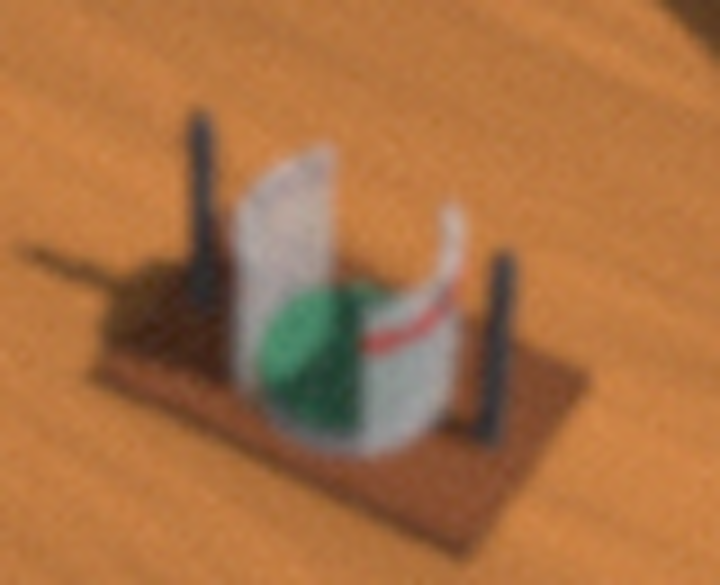

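```bash
cat > fit.py <<'E'
from h import *
from scipy.optimize import least_squares
c=load("pics/top0.npy"); s=load("pics/scene0.npy")
def un(p,u0,v0,k): return (np.array(p,float)+.5)/k-.5+[u0,v0]
def T(q,P): 
    P=np.array(P,float); a=q[2]; R=np.array([[np.cos(a),-np.sin(a)],[np.sin(a),np.cos(a)]]); o=P.copy(); o[:,:2]=P[:,:2]@R.T+q[:2]; return o
def fit(obs,q0):
    f=lambda q: np.concatenate([(w2px(cm,T(q,P))-uv).ravel() for cm,P,uv in obs])
    r=least_squares(f,q0,loss='soft_l1'); print(r.x.round(4),np.degrees(r.x[2]).round(2),"res",f(r.x).reshape(-1,2).round(1).tolist()); return r.x
def lid(cm,box,lo,hi,z):
    im=cv2.cvtColor(cm['color'],cv2.COLOR_RGB2HSV); u0,v0,u1,v1=box
    m=cv2.inRange(im[v0:v1,u0:u1],lo,hi); ct=max(cv2.findContours(m,0,1)[0],key=cv2.contourArea)
    e=cv2.fitEllipse(ct); M=cv2.moments(m,True); uv=np.array([M['m10'],M['m01']])/M['m00']+[u0,v0]
    return uv.round(1),np.round(e[1],1),px2w(cm,*uv,z).round(4)
E
python3 - <<'E'
from fit import *
print(px2w(c,263,234,.08),px2w(c,369,249,.012))
ft=[[.045,.075,.008],[.045,-.075,.008],[-.045,-.075,.008],[-.045,.075,.008]]
top=un([(107,136),(500,118),(513,343),(118,366)],225,205,8)
pg=[[0,.058,.114],[0,-.058,.114]]
ps=un([(503,255),(200,112)],225,135,9)
print('top only');fit([(c,ft,top)],[.45,.03,0])
print('scene pegs');fit([(s,pg,ps)],[.45,.03,0])
print('both');q=fit([(c,ft,top),(s,pg,ps)],[.45,.03,0])
cv=[[.018,.075,.012],[.018,-.075,.012],[-.018,-.075,.012],[-.018,.075,.012]]
fit([(c,cv,un([(100,290),(540,98),(597,205),(148,398)],335,225,10))],[.42,-.27,.4])
hd=[[.012,.03,.046],[.012,-.03,.046],[-.012,-.03,.046],[-.012,.03,.046]]
fit([(c,hd,un([(266,243),(445,170),(472,238),(292,322)],335,225,10))],[.42,-.27,.4])
ho=[[0,.058,.012],[0,-.058,.012]]
fit([(c,ho,un([(175,320),(509,175)],335,225,10))],[.42,-.27,.4])
for n,b,bs,lo,hi,z in (("green",(140,200,168,232),(330,222,368,255),(60,60,50),(95,255,255),.02),("blueA",(180,178,212,207),(282,220,316,250),(100,120,60),(120,255,255),.03),("blueB",(172,240,205,270),(322,180,352,206),(100,120,60),(120,255,255),.03)):
    print(n,lid(c,b,lo,hi,z),lid(s,bs,lo,hi,z))
E
```

```text
[ 0.48736146 -0.00339179  0.08      ] [ 0.44586538 -0.33272281  0.012     ]
top only
[ 0.4902 -0.0072  0.0545] 3.12 res [[0.1, -0.4], [-0.2, -0.6], [-0.1, 0.6], [0.2, 0.3]]
scene pegs
[ 0.4938 -0.0051  0.0381] 2.19 res [[0.0, 0.0], [-0.0, -0.0]]
both
[ 0.491  -0.0068  0.0534] 3.06 res [[-0.0, -0.7], [-0.3, -0.8], [-0.2, 0.4], [0.0, 0.0], [0.2, -1.0], [-0.1, -0.6]]
[ 0.445  -0.3336  0.3951] 22.64 res [[0.5, -0.1], [-0.0, 0.1], [-1.1, 0.1], [0.3, -0.1]]
[ 0.4451 -0.3312  0.3862] 22.13 res [[-0.2, 0.1], [-0.2, -0.2], [0.1, 0.4], [0.3, -0.4]]
[ 0.445  -0.3323  0.3923] 22.48 res [[-0.1, 0.1], [0.1, -0.1]]
green (array([154. , 217.7]), array([18.6, 18.7]), array([0.5389, 0.3267, 0.02  ])) (array([350.5, 238.1]), array([17.2, 19.7]), array([0.5449, 0.3267, 0.02  ]))
blueA (array([194.9, 191.8]), array([18.5, 18.7]), array([0.618 , 0.2016, 0.03  ])) (array([299.1, 235.2]), array([17.2, 19.8]), array([0.6235, 0.2019, 0.03  ]))
blueB (array([186.7, 254.8]), array([19. , 19.4]), array([0.4269, 0.223 , 0.03  ])) (array([337. , 192.5]), array([15. , 18.5]), array([0.4327, 0.223 , 0.03  ]))
```

```bash
cat >> h.py <<'E'
from scipy.spatial.transform import Rotation as R
def plan(p,yaw):
    st=bot.sense(); r=R.from_quat(st['tool_rot']); a=np.radians(yaw)
    y=np.array([np.cos(a),np.sin(a),0]); z=np.array([0,0,-1.]); x=np.cross(y,z)
    t=R.from_matrix(np.column_stack([x,y,z]))
    print('t',round(st['clock'],2),'tcp',st['tcp_pos'].round(4),'gap',round(st['finger_gap'],4),'F',st['ft_force'].round(1),'q',st['joint_positions'].round(2))
    print('turn',(r.inv()*t).as_rotvec().round(4),'shift',r.inv().apply(np.array(p)-st['tcp_pos']).round(4))
E
python3 -c "
from h import *
plan([.427,.223,.10],3.06)"
```

```text
t 0.1 tcp [0.1484 0.5032 0.2528] gap 0.0855 F [-0.6 -0.2 -0.6] q [ 1.14  0.29 -0.15  1.13 -0.    1.43]
turn [-1.1000e-03  6.0000e-04  1.2306e+00] shift [-0.3465 -0.1898  0.153 ]
```

```bash
python3 -m handwheel '[[[0,0,1.231,-0.3465,-0.19,0.10,0],[0,0,1.231,-0.3465,-0.19,0.10,0],[0,0,1.231,-0.3465,-0.19,0.10,0],[0,0,1.231,-0.3465,-0.19,0.10,0],[0,0,1.231,-0.3465,-0.19,0.153,0],[0,0,1.231,-0.3465,-0.19,0.153,0],[0,0,1.231,-0.3465,-0.19,0.153,0],[0,0,1.231,-0.3465,-0.19,0.153,0]]]'; python3 -c "
from h import *
plan([.427,.223,.10],3.06)"
```

```text
clock: 0.77
tcp_pos: [0.3692, 0.2808, 0.1395]
tool_rot: [0.602, 0.798, 0.0, 0.0]
ft_force: [0.2, 1.3, -0.8]
finger_gap: 0.0853
t 0.77 tcp [0.3692 0.2808 0.1395] gap 0.0853 F [ 0.2  1.3 -0.8] q [ 0.49  0.28 -0.5   0.8   0.    1.79]
turn [ 1.000e-04 -1.000e-04  2.244e-01] shift [-0.0714  0.0397  0.0395]
```

```bash
python3 -m handwheel '[[[0,0,0.224,-0.0714,0.04,0.04,0],[0,0,0.224,-0.0714,0.04,0.04,0],[0,0,0.224,-0.0714,0.04,0.04,0],[0,0,0.224,-0.0714,0.04,0.04,0],[0,0,0.224,-0.0714,0.04,0.04,0]]]'
python3 - <<'E'
from h import *
plan([.427,.223,.05],3.06)
c=cap("top","pics/top1.png");crop(c,"pics/e.png",145,215,235,285,8)
s=cap("scene","pics/scene1.png");crop(s,"pics/f.png",280,130,380,205,8)
E
```

```text
clock: 1.18
tcp_pos: [0.4262, 0.225, 0.1001]
tool_rot: [0.686, 0.728, -0.001, -0.001]
ft_force: [-0.5, 0.4, 1.6]
finger_gap: 0.0858
t 1.18 tcp [0.4262 0.225  0.1001] gap 0.0858 F [-0.5  0.4  1.6] q [ 0.33  0.36 -0.5   0.71  0.    1.84]
turn [-0.0015 -0.      0.0067] shift [-0.002   0.0008  0.0501]
```

View pics/e.png

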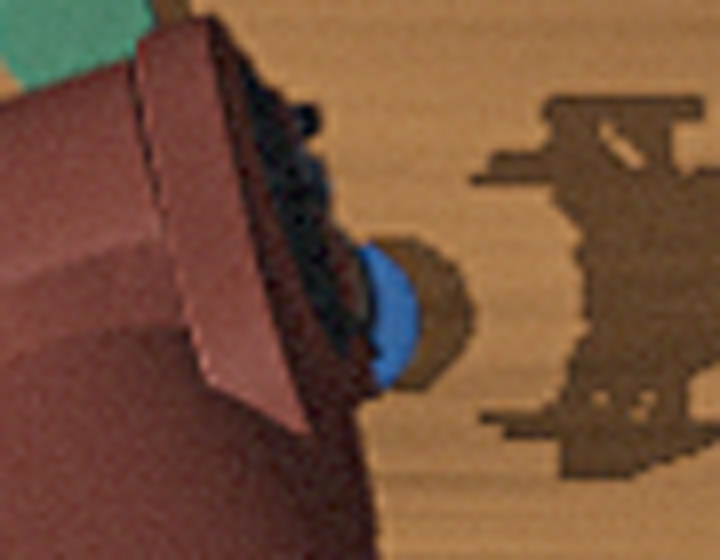

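View pics/f.png

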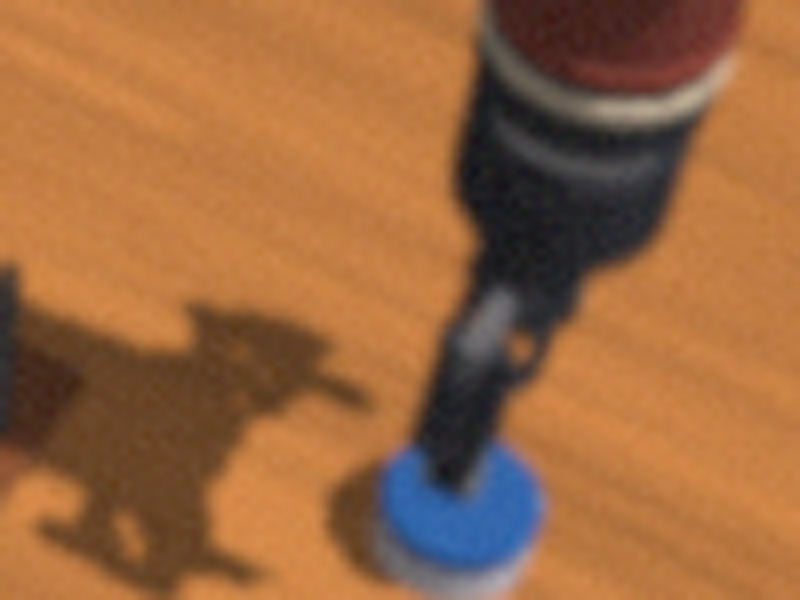

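Run:
```python
from h import *
s=load("pics/scene1.npy")
for z in (.07,.078,.086,.094): print(z,(w2px(s,[[.4262+.05,.2266,z]])[0]-[280,130]+.5)*8-.5)
```

```text
0.07 [431.25489322 526.62393284]
0.078 [434.79275336 514.03537779]
0.086 [438.36700289 501.30742137]
0.094 [441.97815518 488.43790026]
```

```bash
python3 -m handwheel '[[[0,0,0.0067,-0.0035,0.0008,0.03,0],[0,0,0.0067,-0.0035,0.0008,0.05,0],[0,0,0.0067,-0.0035,0.0008,0.065,0],[0,0,0.0067,-0.0035,0.0008,0.074,0],[0,0,0.0067,-0.0035,0.0008,0.074,0],[0,0,0.0067,-0.0035,0.0008,0.074,0]]]'
python3 - <<'E'
from h import *
plan([.427,.2215,.026],3.06)
s=cap("scene","pics/scene2.png");crop(s,"pics/f2.png",280,130,380,205,8)
E
```

```text
clock: 1.78
tcp_pos: [0.4274, 0.2224, 0.0268]
tool_rot: [0.687, 0.726, 0.0, -0.0]
ft_force: [0.0, -0.3, -0.3]
finger_gap: 0.0853
t 1.78 tcp [0.4274 0.2224 0.0268] gap 0.0853 F [ 0.  -0.3 -0.3] q [ 0.33  0.47 -0.58  0.52  0.    1.84]
turn [ 0.     -0.0001  0.0015] shift [-0.0008 -0.0005  0.0008]
```

View pics/f2.png

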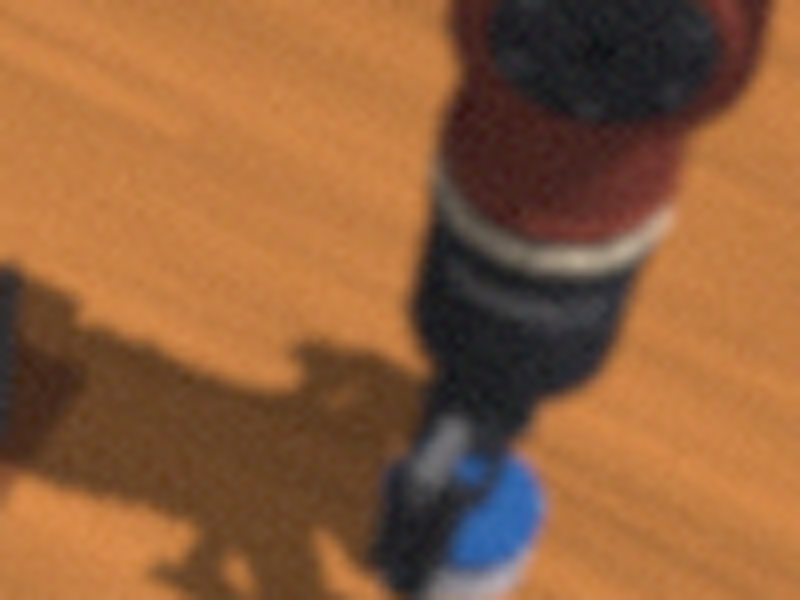

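```bash
python3 -m handwheel '[[[0,0,0,0,0,0,0.35],[0,0,0,0,0,0,0.35],[0,0,0,0,0,0,0.35],[0,0,0,0,0,0,0.35],[0,0,0,0,0,0,0.35],[0,0,0,0,0,0,0.35]]]' 40
```

```text
clock: 2.33
tcp_pos: [0.4284, 0.222, 0.0274]
tool_rot: [0.688, 0.726, 0.001, 0.0]
ft_force: [-1.9, -0.3, 8.7]
finger_gap: 0.0611
```

```bash
python3 -m handwheel '[[[0,0,0,0,0,-0.01,0.4],[0,0,0,0,0,-0.03,0.4],[0,0,0,0,0,-0.06,0.4],[0,0,0,0,0,-0.10,0.4],[0,0,0,0,0,-0.12,0.4],[0,0,0,0,0,-0.12,0.4],[0,0,0,0,0,-0.12,0.4]]]'
python3 - <<'E'
from h import *
plan([.4915,-.0068,.15],3.06)
s=cap("scene","pics/scene3.png");crop(s,"pics/f3.png",290,110,390,185,8)
E
```

```text
clock: 2.92
tcp_pos: [0.4287, 0.2219, 0.1477]
tool_rot: [0.688, 0.726, 0.001, 0.001]
ft_force: [0.1, 1.1, -1.9]
finger_gap: 0.0605
t 2.92 tcp [0.4287 0.2219 0.1477] gap 0.0605 F [ 0.1  1.1 -1.9] q [ 0.33  0.3  -0.44  0.83 -0.    1.84]
turn [ 0.0032 -0.0009 -0.0001] shift [-0.2317  0.0505 -0.0024]
```

View pics/f3.png

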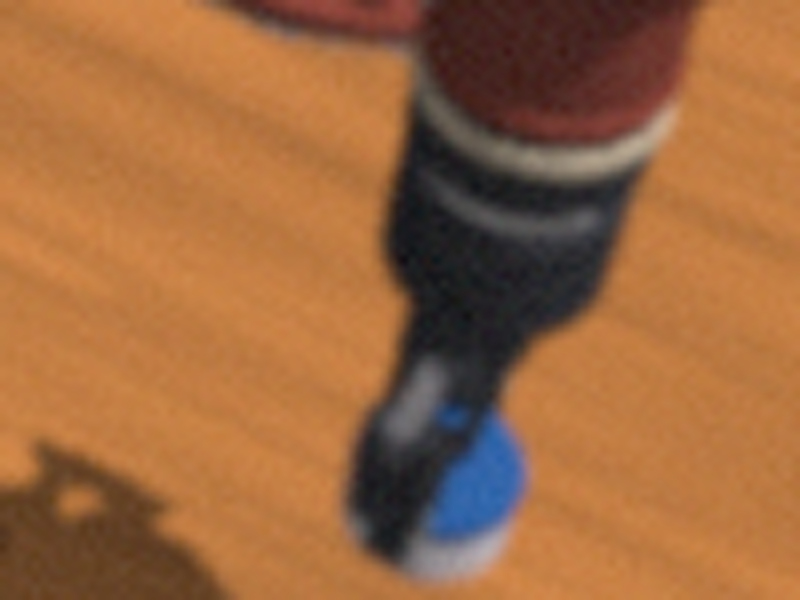

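Run:
```python
from h import *
s=load("pics/scene3.npy")
a=np.linspace(0,2*np.pi,73)[:-1]
im=cv2.imread("pics/f3.png")
for (x,y,col) in ((.4287,.2219,(0,0,255)),(.4287+.005,.2219,(0,255,0)),(.4287,.2219+.004,(0,255,255))):
  for z in (.151,.121):
    P=np.c_[x+.031*np.cos(a),y+.031*np.sin(a),a*0+z]
    q=(w2px(s,P)-[290,110]+.5)*8-.5
    cv2.polylines(im,[q.round().astype(int)],True,col,1)
cv2.imwrite("pics/f3o.png",im[300:,250:650].repeat(2,0).repeat(2,1))
```

```text
(no output)
```

View pics/f3o.png

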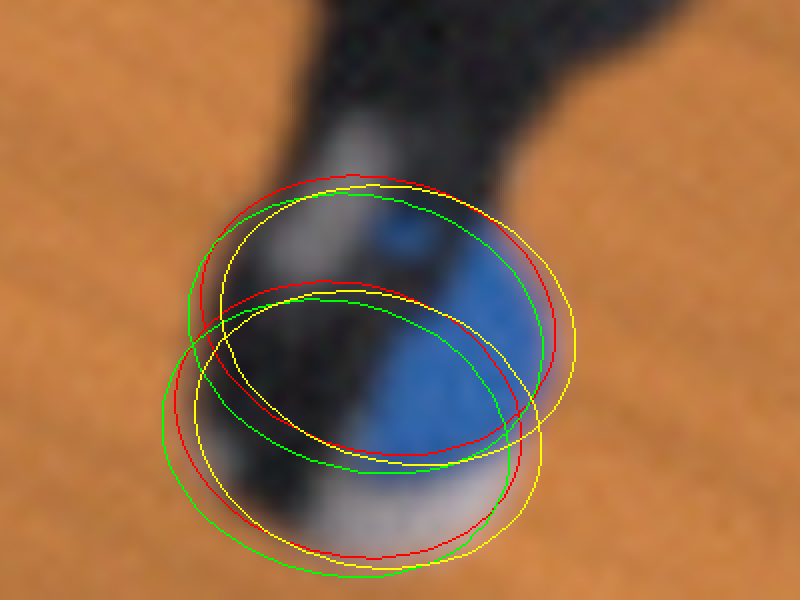

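```bash
cat > ov.py <<'E'
from fit import *
def ov(cm,q,box,k,f,col=(0,255,0),im=None,zs=(.084,)):
    u0,v0,u1,v1=box
    if im is None: im=cv2.resize(cm['color'][v0:v1,u0:u1,::-1],None,fx=k,fy=k,interpolation=cv2.INTER_CUBIC)
    def pl(P,cl):
        z=((w2px(cm,T(q,P))-[u0,v0]+.5)*k-.5).round().astype(int); cv2.polylines(im,[z],cl,col,1)
    for z in (0,.008): pl([[.045,.075,z],[.045,-.075,z],[-.045,-.075,z],[-.045,.075,z]],True)
    a=np.linspace(0,2*np.pi,40)
    for sy in(.058,-.058): 
        pl(np.c_[.004*np.cos(a),sy+.004*np.sin(a),a*0+.114],True); pl(np.c_[.005*np.cos(a),sy+.005*np.sin(a),a*0+.008],True); pl([[0,sy,.008],[0,sy,.114]],False)
    h=np.arcsin(21.5/37)
    for z in (.008,.084):
      for r in (.034,.037):
        for m in (np.pi/2,-np.pi/2):
            b=np.linspace(m-np.pi/2+h,m+np.pi/2-h,30); pl(np.c_[r*np.cos(b),r*np.sin(b),b*0+z],False)
    cv2.imwrite(f,im); return im
E
python3 - <<'E'
from ov import *
ov(s,[.491,-.0068,.0534],(225,135,305,200),10,"pics/o1.png")
ov(c,[.491,-.0068,.0534],(225,205,305,265),10,"pics/o2.png")
E
```

```text
(no output)
```

View pics/o1.png

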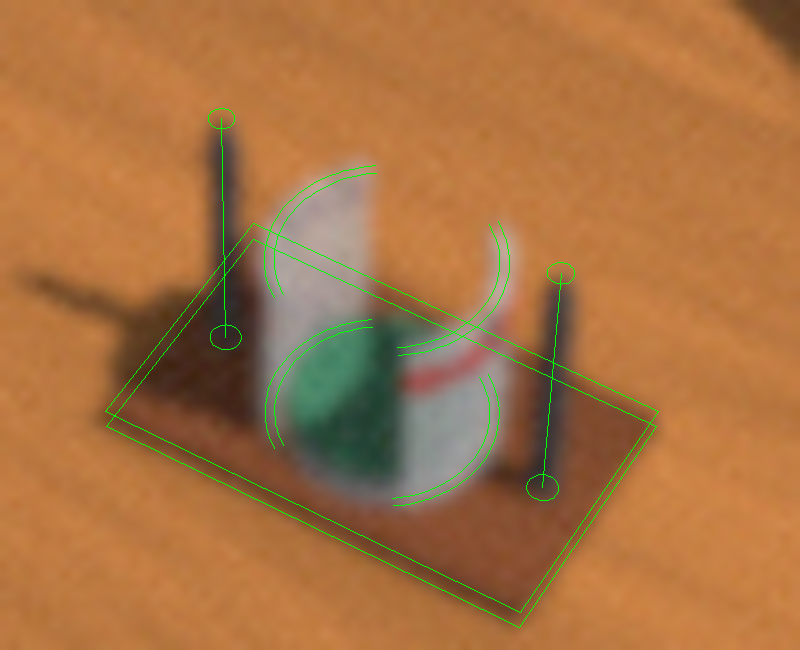

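View pics/o2.png

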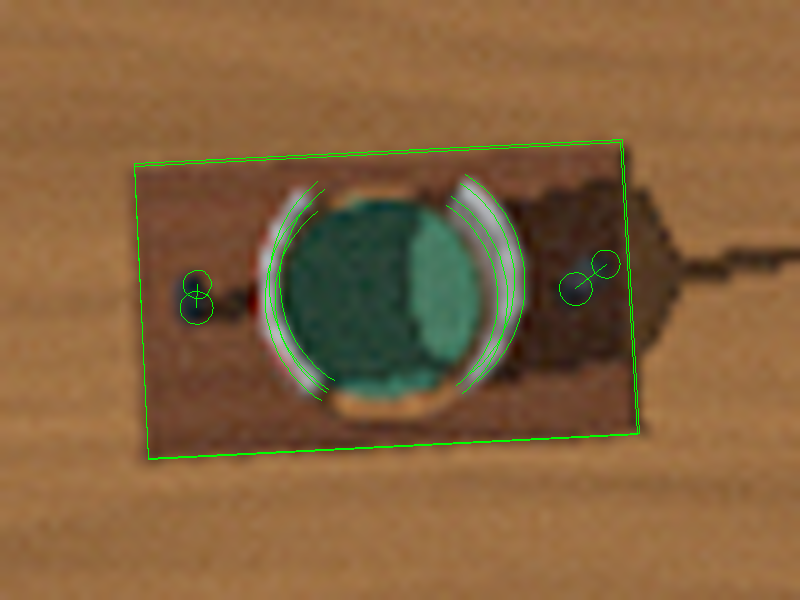

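Run:
```python
from ov import *
ov(s,[.4935,-.0055,.045],(225,135,305,200),10,"pics/o3.png")
ov(c,[.492,-.0055,.0534],(225,205,305,265),10,"pics/o4.png")
```

```text
(no output)
```

View pics/o3.png

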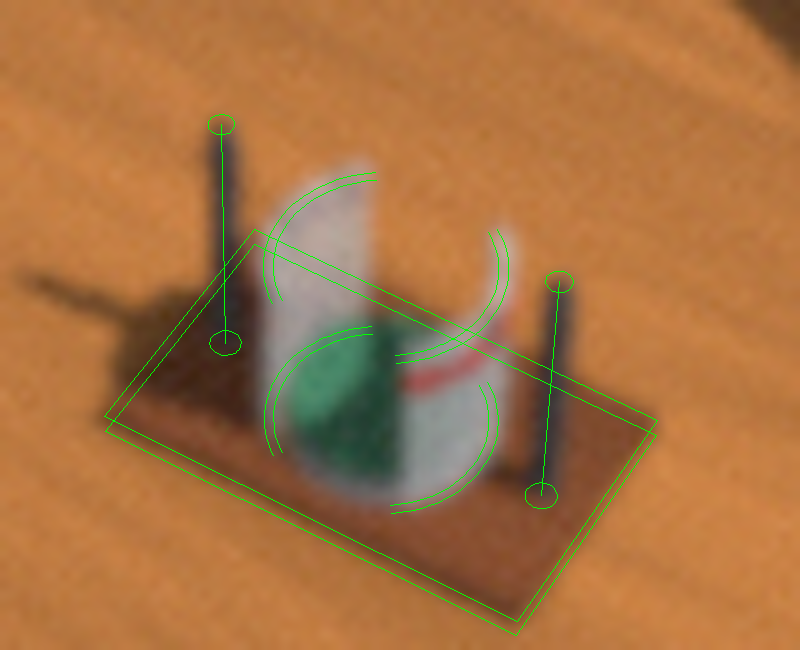

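View pics/o4.png

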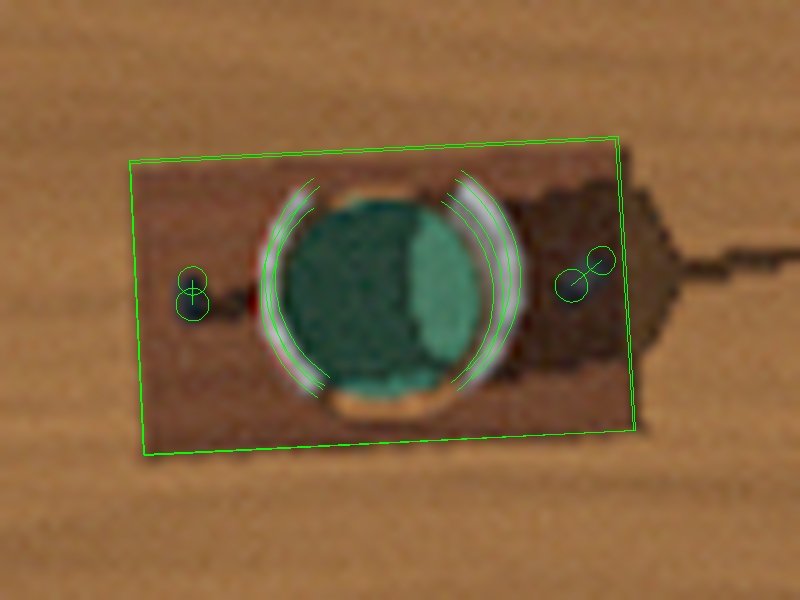

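```bash
python3 -m handwheel '[[[0,0,0,-0.04,0.0,-0.017,0.4],[0,0,0,-0.08,0.02,-0.017,0.4],[0,0,0,-0.12,0.03,-0.017,0.4],[0,0,0,-0.16,0.04,-0.017,0.4],[0,0,0,-0.20,0.05,-0.017,0.4],[0,0,0,-0.23,0.051,-0.017,0.4],[0,0,0,-0.23,0.051,-0.017,0.4],[0,0,0,-0.23,0.051,-0.017,0.4]]]'
python3 - <<'E'
from h import *
plan([.492,-.005,.12],3.06)
E
```

```text
clock: 3.63
tcp_pos: [0.4901, -0.0069, 0.1617]
tool_rot: [0.689, 0.724, -0.001, -0.001]
ft_force: [0.4, 0.4, -1.0]
finger_gap: 0.0607
t 3.63 tcp [ 0.4901 -0.0069  0.1617] gap 0.0607 F [ 0.4  0.4 -1. ] q [-0.16  0.3  -0.39  0.88  0.    1.36]
turn [-0.0028 -0.0006 -0.0037] shift [0.0017 0.0021 0.0417]
```

```bash
python3 -m handwheel '[[[0,0,0,0.0017,0.002,0.015,0.4],[0,0,0,0.0017,0.002,0.03,0.4],[0,0,0,0.0017,0.002,0.04,0.4],[0,0,0,0.0017,0.002,0.044,0.4],[0,0,0,0.0017,0.002,0.044,0.4]]]'
python3 - <<'E'
from h import *
plan([.492,-.005,.047],3.06)
from ov import *
s=cap("scene","pics/scene4.png");st=bot.sense()
im=ov(s,[.492,-.005,.053],(225,115,305,180),10,"pics/o5.png")
a=np.linspace(0,2*np.pi,73)[:-1];x,y,z=st['tcp_pos']
for dz in (.0035,-.0268):
    P=np.c_[x+.031*np.cos(a),y+.031*np.sin(a),a*0+z+dz]
    cv2.polylines(im,[((w2px(s,P)-[225,115]+.5)*10-.5).round().astype(int)],True,(0,0,255),1)
cv2.imwrite("pics/o5.png",im)
crop(s,"pics/o6.png",225,115,305,180,10)
E
```

```text
clock: 4.05
tcp_pos: [0.4914, -0.0023, 0.1178]
tool_rot: [0.688, 0.726, -0.001, -0.001]
ft_force: [0.8, -0.0, -0.5]
finger_gap: 0.0608
t 4.05 tcp [ 0.4914 -0.0023  0.1178] gap 0.0608 F [ 0.8 -0.  -0.5] q [-0.15  0.35 -0.45  0.77  0.    1.36]
turn [-0.0032 -0.0009  0.0012] shift [-0.0028  0.0007  0.0708]
```

View pics/o5.png

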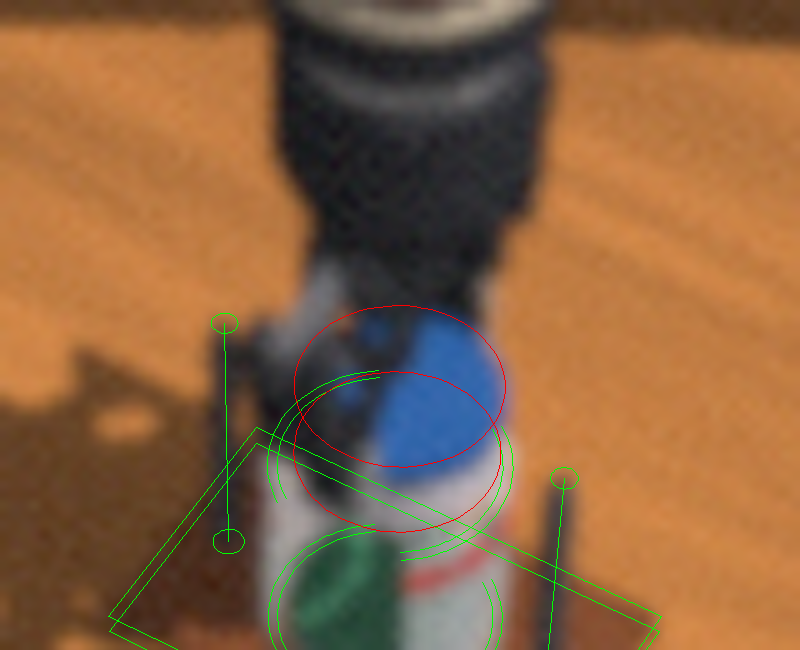

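View pics/o6.png

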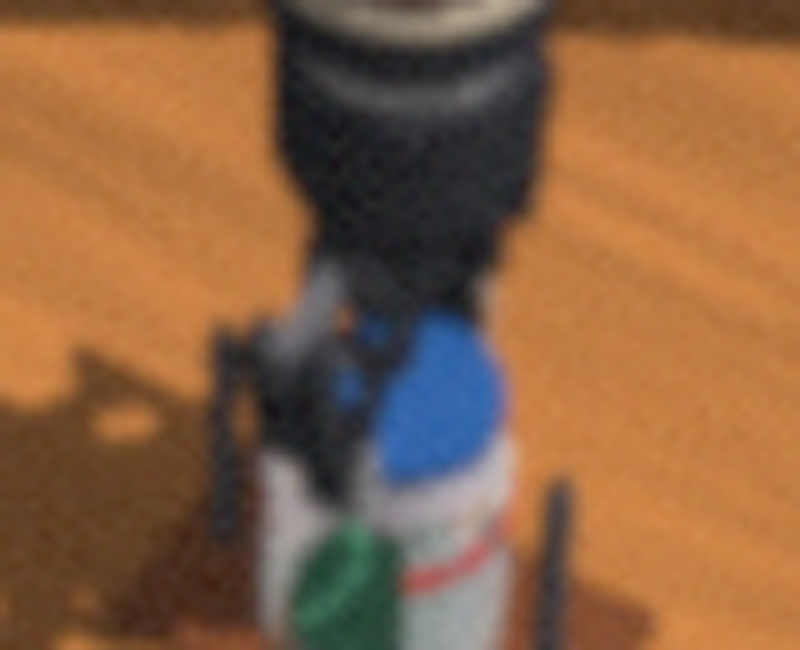

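```bash
python3 -m handwheel '[[[0,0,0,-0.0028,0.0007,0.0,0.4],[0,0,0,-0.0028,0.0007,0.0,0.4],[0,0,0,-0.0028,0.0007,0.008,0.4],[0,0,0,-0.0028,0.0007,0.016,0.4],[0,0,0,-0.0028,0.0007,0.022,0.4],[0,0,0,-0.0028,0.0007,0.022,0.4]]]'
python3 - <<'E'
from h import *
plan([.492,-.005,.047],3.06)
E
```

```text
clock: 4.6
tcp_pos: [0.4926, -0.0061, 0.0957]
tool_rot: [0.688, 0.726, -0.001, -0.001]
ft_force: [-0.3, 0.7, -0.5]
finger_gap: 0.0607
t 4.6 tcp [ 0.4926 -0.0061  0.0957] gap 0.0607 F [-0.3  0.7 -0.5] q [-0.16  0.38 -0.48  0.71  0.    1.36]
turn [-0.0024 -0.0006 -0.0002] shift [ 0.0011 -0.0004  0.0487]
```

```bash
python3 -m handwheel '[[[0,0,0,0.001,-0.0004,0.01,0.4],[0,0,0,0.001,-0.0004,0.02,0.4],[0,0,0,0.001,-0.0004,0.03,0.4],[0,0,0,0.001,-0.0004,0.038,0.4],[0,0,0,0.001,-0.0004,0.044,0.4],[0,0,0,0.001,-0.0004,0.046,0.4],[0,0,0,0.001,-0.0004,0.046,0.4]]]'
python3 - <<'E'
from h import *
plan([.492,-.005,.047],3.06)
E
```

```text
clock: 5.18
tcp_pos: [0.4929, -0.0052, 0.0507]
tool_rot: [0.688, 0.726, -0.0, -0.0]
ft_force: [-0.2, -0.0, 0.1]
finger_gap: 0.0606
t 5.18 tcp [ 0.4929 -0.0052  0.0507] gap 0.0606 F [-0.2 -0.   0.1] q [-0.16  0.45 -0.52  0.6   0.    1.36]
turn [-0.001  -0.0003 -0.0001] shift [ 0.0003 -0.0009  0.0037]
```

```bash
python3 -m handwheel '[[[0,0,0,0,0,0.0015,0.4],[0,0,0,0,0,0.003,0.4],[0,0,0,0,0,0.0035,0.4],[0,0,0,0,0,0.0035,0.4]]]'
python3 - <<'E'
from h import *
plan([.492,-.005,.047],3.06)
s=cap("scene","pics/scene5.png");crop(s,"pics/g1.png",225,115,305,180,10)
E
```

```text
clock: 5.52
tcp_pos: [0.4934, -0.0054, 0.0479]
tool_rot: [0.688, 0.726, 0.0, 0.0]
ft_force: [-0.2, -0.5, -2.0]
finger_gap: 0.0609
t 5.52 tcp [ 0.4934 -0.0054  0.0479] gap 0.0609 F [-0.2 -0.5 -2. ] q [-0.16  0.45 -0.53  0.59 -0.    1.36]
turn [ 0.0003  0.0003 -0.0002] shift [ 0.0005 -0.0014  0.0009]
```

View pics/g1.png

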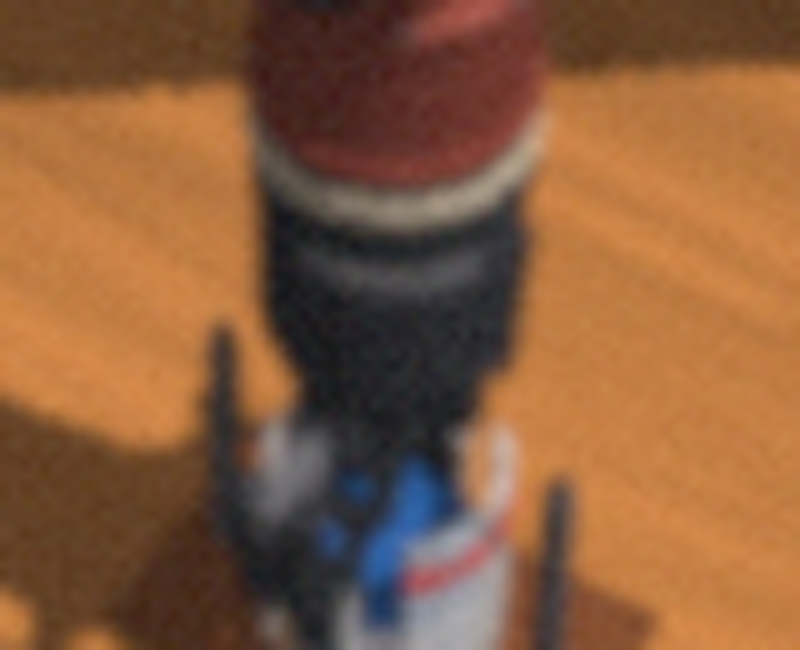

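```bash
python3 -m handwheel '[[[0,0,0,0,0,0.001,0.4],[0,0,0,0,0,0.001,0.2],[0,0,0,0,0,0.001,0],[0,0,0,0,0,0.001,0],[0,0,0,0,0,0.001,0],[0,0,0,0,0,0.001,0]]]'; python3 -m handwheel '[[[0,0,0,0,0,-0.02,0],[0,0,0,0,0,-0.05,0],[0,0,0,0,0,-0.085,0],[0,0,0,0,0,-0.12,0],[0,0,0,0,0,-0.12,0],[0,0,0,0,0,-0.12,0]]]'
python3 - <<'E'
from h import *
plan([.541,.3265,.10],3.06)
s=cap("scene","pics/scene6.png");crop(s,"pics/g2.png",225,125,305,190,10)
E
```

```text
clock: 6.07
tcp_pos: [0.4933, -0.0052, 0.0468]
tool_rot: [0.688, 0.726, 0.0, 0.0]
ft_force: [-0.1, 0.1, 0.7]
finger_gap: 0.0856
clock: 6.57
tcp_pos: [0.4947, -0.0055, 0.1687]
tool_rot: [0.688, 0.726, 0.001, 0.002]
ft_force: [0.6, 0.2, -0.5]
finger_gap: 0.0853
t 6.57 tcp [ 0.4947 -0.0055  0.1687] gap 0.0853 F [ 0.6  0.2 -0.5] q [-0.16  0.3  -0.38  0.89  0.    1.36]
turn [ 0.0042  0.0008 -0.    ] shift [0.3291 0.0637 0.0687]
```

View pics/g2.png

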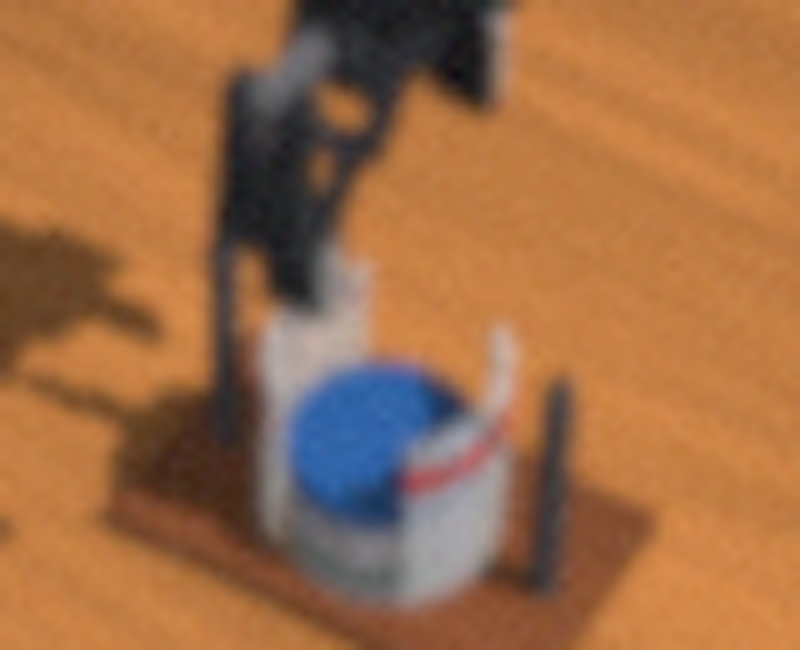

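```bash
python3 -m handwheel '[[[0,0,0,0.04,0.008,0,0],[0,0,0,0.08,0.016,0,0],[0,0,0,0.12,0.024,0.01,0],[0,0,0,0.16,0.031,0.02,0],[0,0,0,0.20,0.039,0.04,0],[0,0,0,0.24,0.047,0.06,0],[0,0,0,0.28,0.054,0.069,0],[0,0,0,0.315,0.062,0.069,0]]]'; python3 -m handwheel '[[[0,0,0,0.0141,0.002,0,0],[0,0,0,0.0141,0.002,0,0],[0,0,0,0.0141,0.002,0,0],[0,0,0,0.0141,0.002,0,0]]]';python3 - <<'E'
from h import *
plan([.541,.326,.018],3.06)
E
```

```text
clock: 7.28
tcp_pos: [0.5353, 0.3116, 0.0935]
tool_rot: [0.688, 0.726, -0.003, -0.001]
ft_force: [0.9, -1.0, 0.2]
finger_gap: 0.0859
clock: 7.62
tcp_pos: [0.5384, 0.3239, 0.0966]
tool_rot: [0.688, 0.726, -0.001, -0.0]
ft_force: [-0.6, -0.6, -0.2]
finger_gap: 0.0853
t 7.62 tcp [0.5384 0.3239 0.0966] gap 0.0853 F [-0.6 -0.6 -0.2] q [ 0.43  0.6  -0.09  0.88 -0.    1.94]
turn [-0.0022  0.0012 -0.0004] shift [0.002  0.0028 0.0786]
```

```bash
python3 -m handwheel '[[[0,0,0,0.002,0.0028,0.03,0],[0,0,0,0.002,0.0028,0.05,0],[0,0,0,0.002,0.0028,0.065,0],[0,0,0,0.002,0.0028,0.074,0],[0,0,0,0.002,0.0028,0.0766,0],[0,0,0,0.002,0.0028,0.0766,0]]]'
python3 - <<'E'
from h import *
plan([.541,.326,.02],3.06)
s=cap("scene","pics/scene7.png");crop(s,"pics/g3.png",300,190,400,265,8)
E
```

```text
clock: 8.12
tcp_pos: [0.5418, 0.3262, 0.021]
tool_rot: [0.688, 0.725, -0.001, -0.0]
ft_force: [-0.7, 0.6, 0.8]
finger_gap: 0.0855
t 8.12 tcp [0.5418 0.3262 0.021 ] gap 0.0855 F [-0.7  0.6  0.8] q [ 0.43  0.7  -0.14  0.73 -0.    1.94]
turn [-0.001   0.0004 -0.0012] shift [-0.0001 -0.0008  0.001 ]
```

View pics/g3.png

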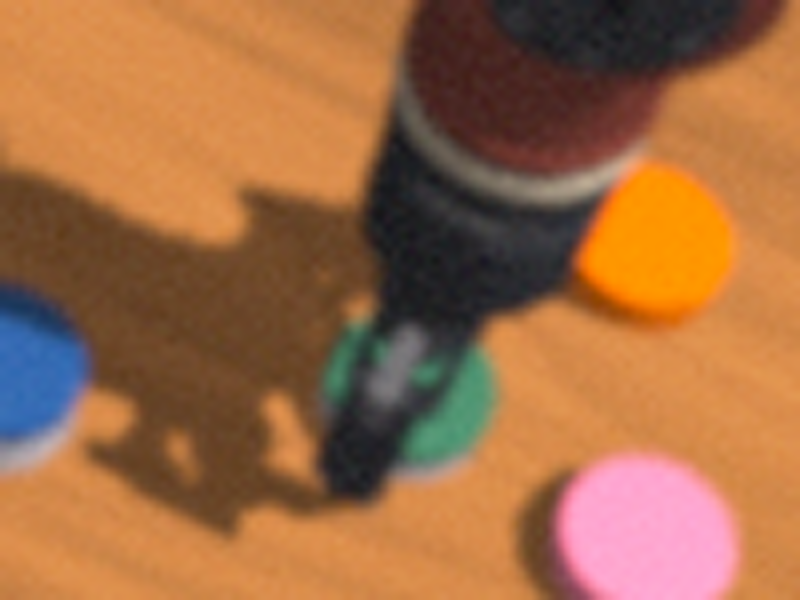

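```bash
python3 -m handwheel '[[[0,0,0,0,0,0,0.4],[0,0,0,0,0,0,0.4],[0,0,0,0,0,0,0.4],[0,0,0,0,0,0,0.4],[0,0,0,0,0,0,0.4],[0,0,0,0,0,0,0.4]]]' 40;  python3 -m handwheel '[[[0,0,0,0,0,-0.01,0.4],[0,0,0,0,0,-0.03,0.4],[0,0,0,0,0,-0.06,0.4],[0,0,0,0,0,-0.10,0.4],[0,0,0,0,0,-0.135,0.4],[0,0,0,0,0,-0.15,0.4],[0,0,0,0,0,-0.15,0.4]]]'
python3 - <<'E'
from h import *
plan([.493,-.005,.17],3.06)
s=cap("scene","pics/scene8.png")
im=cv2.resize(s['color'][170:245,310:410,::-1],None,fx=8,fy=8,interpolation=cv2.INTER_CUBIC)
a=np.linspace(0,2*np.pi,73)[:-1];x,y,z=bot.sense()['tcp_pos']
for dz in (-.001,-.021):
    P=np.c_[x+.031*np.cos(a),y+.031*np.sin(a),a*0+z+dz]
    cv2.polylines(im,[((w2px(s,P)-[310,170]+.5)*8-.5).round().astype(int)],True,(0,0,255),1)
cv2.imwrite("pics/g4.png",im)
E
```

```text
clock: 8.67
tcp_pos: [0.5427, 0.3274, 0.0227]
tool_rot: [0.688, 0.726, 0.001, 0.0]
ft_force: [-1.1, -1.3, 5.4]
finger_gap: 0.0602
clock: 9.25
tcp_pos: [0.5444, 0.3283, 0.1771]
tool_rot: [0.688, 0.726, 0.004, 0.002]
ft_force: [0.5, 1.3, -1.2]
finger_gap: 0.06
t 9.25 tcp [0.5444 0.3283 0.1771] gap 0.06 F [ 0.5  1.3 -1.2] q [0.43 0.54 0.03 1.05 0.   1.95]
turn [ 0.0079 -0.0031  0.0001] shift [-0.3301 -0.0691  0.0056]
```

View pics/g4.png

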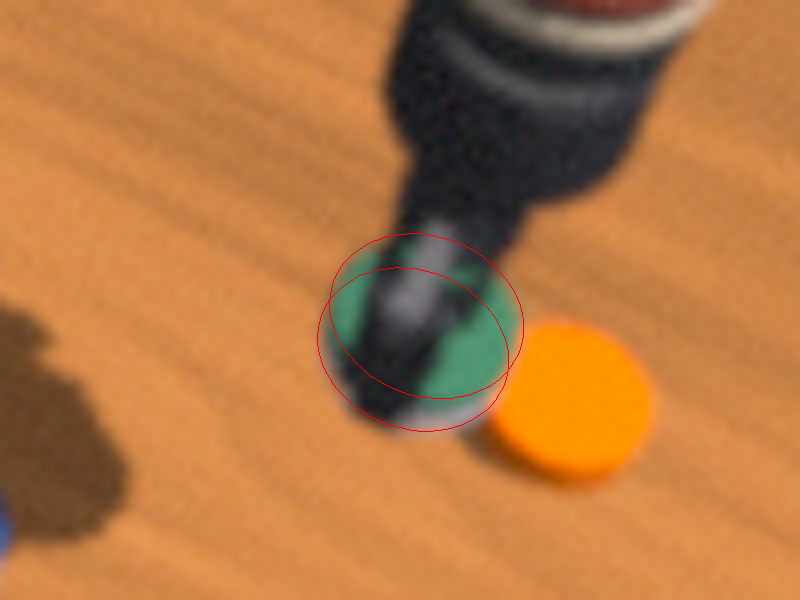

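```bash
python3 -m handwheel '[[[0.004,-0.002,0,-0.04,-0.008,0.005,0.4],[0.006,-0.003,0,-0.08,-0.016,0.005,0.4],[0.006,-0.003,0,-0.12,-0.024,0.005,0.4],[0.006,-0.003,0,-0.16,-0.032,0.005,0.4],[0.006,-0.003,0,-0.20,-0.042,0.005,0.4],[0.006,-0.003,0,-0.24,-0.05,0.005,0.4],[0.006,-0.003,0,-0.28,-0.058,0.005,0.4],[0.006,-0.003,0,-0.31,-0.065,0.005,0.4]]]'; python3 -m handwheel '[[[0,0,0,-0.018,-0.004,0,0.4],[0,0,0,-0.018,-0.004,0,0.4],[0,0,0,-0.018,-0.004,0,0.4],[0,0,0,-0.018,-0.004,0,0.4]]]';python3 - <<'E'
from h import *
plan([.493,-.005,.112],3.06)
E
```

```text
clock: 9.97
tcp_pos: [0.4919, 0.0117, 0.1653]
tool_rot: [0.688, 0.725, -0.004, -0.002]
ft_force: [1.1, -0.0, -0.1]
finger_gap: 0.0604
clock: 10.3
tcp_pos: [0.4902, -0.0035, 0.1658]
tool_rot: [0.688, 0.726, -0.003, -0.002]
ft_force: [0.3, -0.7, -0.2]
finger_gap: 0.0602
t 10.3 tcp [ 0.4902 -0.0035  0.1658] gap 0.0602 F [ 0.3 -0.7 -0.2] q [-0.15  0.3  -0.38  0.89 -0.    1.36]
turn [-0.0071  0.0024 -0.0001] shift [-0.0015  0.0031  0.0538]
```

```bash
python3 -m handwheel '[[[-0.004,0.002,0,-0.0015,0.003,0.015,0.4],[-0.006,0.002,0,-0.0015,0.003,0.03,0.4],[-0.006,0.002,0,-0.0015,0.003,0.045,0.4],[-0.006,0.002,0,-0.0015,0.003,0.052,0.4],[-0.006,0.002,0,-0.0015,0.003,0.054,0.4],[-0.006,0.002,0,-0.0015,0.003,0.054,0.4]]]'
python3 - <<'E'
from h import *
plan([.493,-.005,.072],3.06)
from ov import *
s=cap("scene","pics/scene9.png")
im=ov(s,[.492,-.005,.053],(225,115,305,180),10,"pics/o7.png")
a=np.linspace(0,2*np.pi,73)[:-1];x,y,z=bot.sense()['tcp_pos']
for dz in (-.001,-.021):
    P=np.c_[x+.031*np.cos(a),y+.031*np.sin(a),a*0+z+dz]
    cv2.polylines(im,[((w2px(s,P)-[225,115]+.5)*10-.5).round().astype(int)],True,(0,0,255),1)
cv2.imwrite("pics/o7.png",im)
E
```

```text
clock: 10.8
tcp_pos: [0.493, -0.0048, 0.112]
tool_rot: [0.688, 0.726, -0.001, -0.0]
ft_force: [-0.5, -0.3, -0.1]
finger_gap: 0.0604
t 10.8 tcp [ 0.493  -0.0048  0.112 ] gap 0.0604 F [-0.5 -0.3 -0.1] q [-0.16  0.36 -0.46  0.75 -0.    1.36]
turn [-0.0012  0.0007  0.0011] shift [-0.0002  0.      0.04  ]
```

View pics/o7.png

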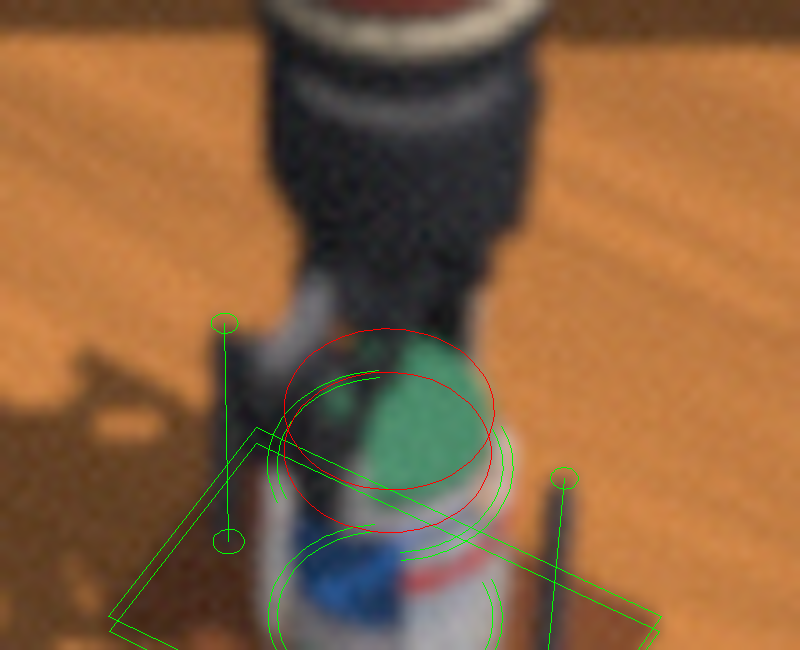

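```bash
python3 -m handwheel '[[[0,0,0,0.0005,0,0.008,0.4],[0,0,0,0.0005,0,0.014,0.4],[0,0,0,0.0005,0,0.02,0.4],[0,0,0,0.0005,0,0.026,0.4],[0,0,0,0.0005,0,0.032,0.4],[0,0,0,0.0005,0,0.037,0.4],[0,0,0,0.0005,0,0.037,0.4]]]'
python3 - <<'E'
from h import *
plan([.493,-.005,.0715],3.06)
s=cap("scene","pics/scene10.png");crop(s,"pics/g5.png",225,115,305,180,10)
E
```

```text
clock: 11.43
tcp_pos: [0.4931, -0.0055, 0.075]
tool_rot: [0.688, 0.726, -0.001, 0.001]
ft_force: [-3.0, -1.1, 2.5]
finger_gap: 0.0603
t 11.43 tcp [ 0.4931 -0.0055  0.075 ] gap 0.0603 F [-3.  -1.1  2.5] q [-0.16  0.41 -0.5   0.66 -0.    1.36]
turn [-0.0005  0.0019 -0.0005] shift [ 0.0005 -0.      0.0035]
```

View pics/g5.png

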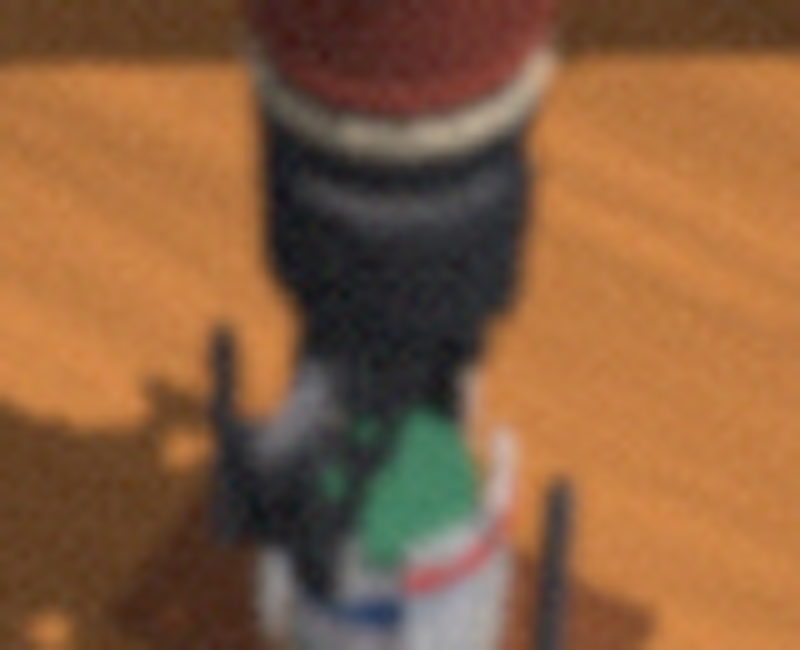

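```bash
python3 -m handwheel '[[[0,0,0,0.001,0,0,0.4],[0,0,0,0.001,0,0.001,0.4],[0,0,0,0.001,0,0.002,0.4],[0,0,0,0.001,0,0.003,0.4],[0,0,0,0.001,0,0.003,0.4]]]'; python3 -c "
from h import *
plan([.493,-.005,.0715],3.06)"
```

```text
clock: 11.9
tcp_pos: [0.4934, -0.005, 0.0732]
tool_rot: [0.688, 0.725, -0.001, 0.001]
ft_force: [-4.0, -4.6, 11.1]
finger_gap: 0.06
t 11.9 tcp [ 0.4934 -0.005   0.0732] gap 0.06 F [-4.  -4.6 11.1] q [-0.16  0.42 -0.5   0.65 -0.    1.36]
turn [ 0.0005  0.0032 -0.0007] shift [-0.     -0.0004  0.0017]
```

```bash
python3 -m handwheel '[[[0,0,0,0,0,-0.0005,0.4],[0,0,0,0,0,-0.0005,0.2],[0,0,0,0,0,-0.0005,0],[0,0,0,0,0,-0.0005,0],[0,0,0,0,0,-0.0005,0],[0,0,0,0,0,-0.0005,0]]]'; python3 -m handwheel '[[[0,0,0,0,0,-0.02,0],[0,0,0,0,0,-0.05,0],[0,0,0,0,0,-0.085,0],[0,0,0,0,0,-0.11,0],[0,0,0,0,0,-0.11,0],[0,0,0,0,0,-0.11,0]]]'
python3 - <<'E'
from h import *
plan([.445,-.332,.15],22.4)
s=cap("scene","pics/scene11.png");crop(s,"pics/g6.png",225,125,305,190,10)
E
```

```text
clock: 12.4
tcp_pos: [0.4934, -0.004, 0.0728]
tool_rot: [0.688, 0.726, -0.0, 0.0]
ft_force: [0.9, -0.5, 0.4]
finger_gap: 0.0851
clock: 12.9
tcp_pos: [0.4943, -0.0041, 0.1841]
tool_rot: [0.688, 0.726, 0.001, 0.002]
ft_force: [-0.1, -0.6, -0.7]
finger_gap: 0.0852
t 12.9 tcp [ 0.4943 -0.0041  0.1841] gap 0.0852 F [-0.1 -0.6 -0.7] q [-0.16  0.28 -0.36  0.93 -0.    1.36]
turn [ 0.0028  0.002  -0.3376] shift [-0.3248 -0.0668  0.0344]
```

View pics/g6.png

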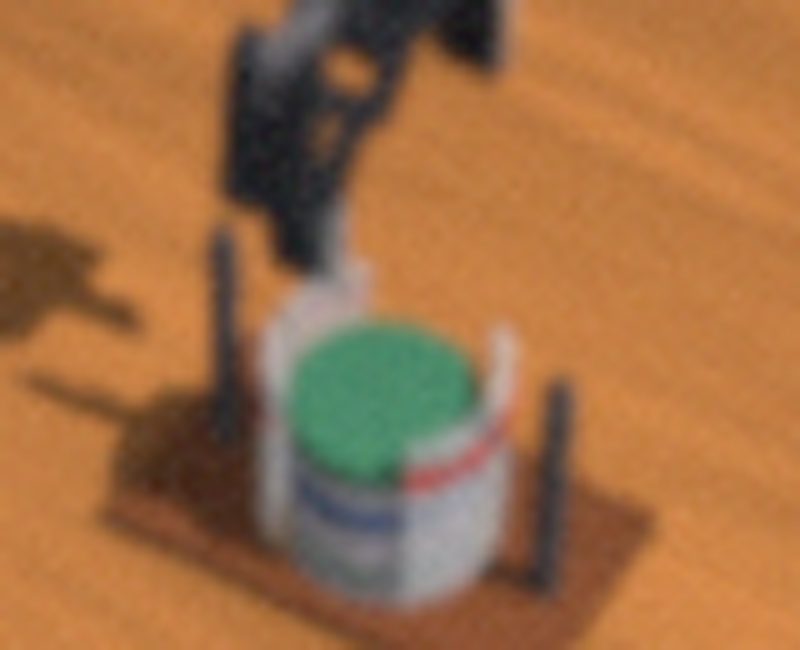

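```bash
python3 -m handwheel '[[[0,0,-0.1,-0.04,-0.008,0,0],[0,0,-0.2,-0.08,-0.016,0,0],[0,0,-0.3,-0.12,-0.024,0,0],[0,0,-0.3376,-0.16,-0.032,0,0],[0,0,-0.3376,-0.20,-0.042,0,0],[0,0,-0.3376,-0.24,-0.05,0.01,0],[0,0,-0.3376,-0.28,-0.058,0.02,0],[0,0,-0.3376,-0.32,-0.066,0.034,0]]]'; python3 -m handwheel '[[[0,0,0,-0.003,0,0.02,0],[0,0,0,-0.003,0,0.04,0],[0,0,0,-0.003,0,0.05,0],[0,0,0,-0.003,0,0.05,0]]]'
python3 - <<'E'
from h import *
plan([.445,-.332,.04],22.4)
s=cap("scene","pics/scene12.png");crop(s,"pics/k1.png",150,90,230,150,10)
c=cap("top","pics/top12.png");crop(c,"pics/k2.png",335,225,405,275,10)
E
```

```text
clock: 13.62
tcp_pos: [0.4436, -0.3269, 0.1484]
tool_rot: [0.556, 0.831, -0.0, -0.0]
ft_force: [0.8, -0.0, 0.9]
finger_gap: 0.0852
clock: 13.95
tcp_pos: [0.4439, -0.3261, 0.0965]
tool_rot: [0.556, 0.831, 0.0, -0.003]
ft_force: [0.4, -0.4, -0.4]
finger_gap: 0.0853
t 13.95 tcp [ 0.4439 -0.3261  0.0965] gap 0.0853 F [ 0.4 -0.4 -0.4] q [-0.77  0.48 -0.31  0.78 -0.    0.41]
turn [-0.0029 -0.005  -0.0002] shift [-0.0062 -0.001   0.0564]
```

View pics/k1.png

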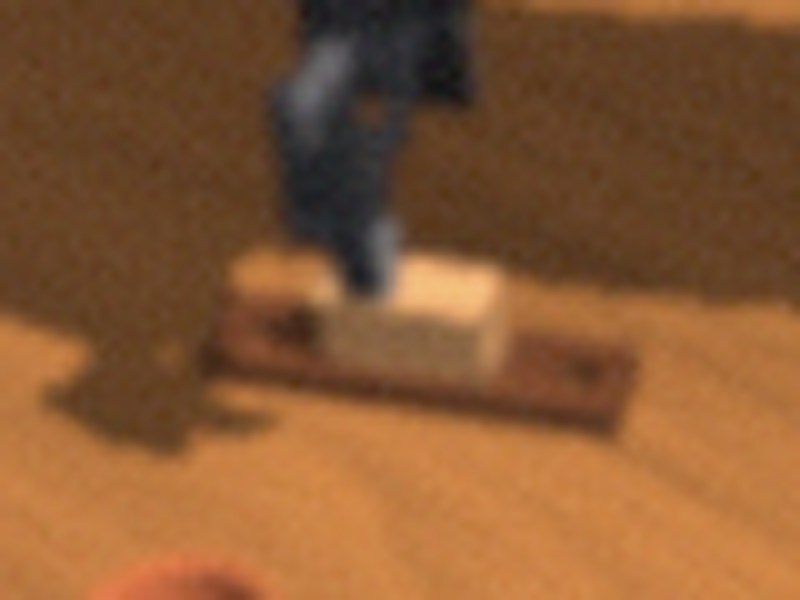

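View pics/k2.png

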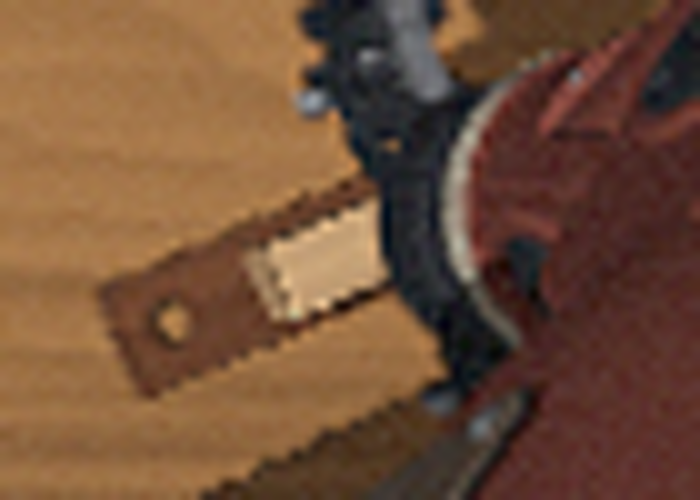

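Run:
```python
from fit import *
s=load("pics/scene12.npy")
U=lambda p: un(p,150,90,10)
A=(s,[[.018,.075,.012],[-.018,.075,.012],[-.018,-.075,.012],[.018,-.075,.012]],U([(615,412),(635,348),(232,293),(205,357)]))
H=(s,[[0,-.058,.012],[0,.058,.012]],U([(290,325),(582,370)]))
B=(s,[[.012,-.03,.046],[.012,.03,.046],[-.012,.03,.046]],U([(325,308),(490,320),(505,268)]))
for o in([A],[H],[B],[A,H,B]): fit(o,[.445,-.332,.39])
```

```text
[ 0.4457 -0.3327  0.402 ] 23.03 res [[0.0, 0.6], [0.6, -0.5], [-0.1, -0.5], [-0.5, 0.3]]
[ 0.4411 -0.3299  0.3654] 20.93 res [[-1.2, -0.4], [1.1, 0.3]]
[ 0.4471 -0.3293  0.4899] 28.07 res [[-0.5, -0.1], [0.3, -0.1], [0.1, 0.1]]
[ 0.445  -0.3315  0.4025] 23.06 res [[0.4, 0.6], [1.0, -0.5], [0.3, -0.5], [-0.1, 0.4], [-2.4, 0.5], [0.3, 0.4], [-0.6, -1.3], [-0.3, -0.2], [0.1, 0.1]]
```

```bash
python3 -m handwheel '[[[0,0,0,-0.006,-0.001,0.02,0],[0,0,0,-0.006,-0.001,0.04,0],[0,0,0,-0.006,-0.001,0.05,0],[0,0,0,-0.006,-0.001,0.055,0],[0,0,0,-0.006,-0.001,0.055,0],[0,0,0,-0.006,-0.001,0.055,0]]]'
python3 - <<'E'
from h import *
plan([.445,-.332,.04],22.5)
E
```

```text
clock: 14.55
tcp_pos: [0.4476, -0.334, 0.0456]
tool_rot: [0.556, 0.831, -0.0, 0.001]
ft_force: [-0.3, 0.3, -0.6]
finger_gap: 0.0853
t 14.55 tcp [ 0.4476 -0.334   0.0456] gap 0.0853 F [-0.3  0.3 -0.6] q [-0.77  0.55 -0.35  0.67 -0.    0.41]
turn [-0.      0.0016 -0.0014] shift [ 0.0028 -0.0017  0.0056]
```

```bash
python3 -m handwheel '[[[0,0,0,0.0025,-0.0015,0.003,0],[0,0,0,0.0025,-0.0015,0.005,0],[0,0,0,0.0025,-0.0015,0.005,0]]]'; python3 -c "
from h import *
plan([.445,-.332,.04],22.5)"
```

```text
clock: 14.8
tcp_pos: [0.4448, -0.3321, 0.04]
tool_rot: [0.556, 0.831, -0.0, 0.0]
ft_force: [-0.9, 0.0, -0.6]
finger_gap: 0.0854
t 14.8 tcp [ 0.4448 -0.3321  0.04  ] gap 0.0854 F [-0.9  0.  -0.6] q [-0.77  0.55 -0.36  0.65 -0.    0.41]
turn [-0.0003  0.0011 -0.0017] shift [-0.      0.0002  0.    ]
```

```bash
python3 -m handwheel '[[[0,0,0,0,0,0,0.85],[0,0,0,0,0,0,0.85],[0,0,0,0,0,0,0.85],[0,0,0,0,0,0,0.85],[0,0,0,0,0,0,0.85],[0,0,0,0,0,0,0.85],[0,0,0,0,0,0,0.85],[0,0,0,0,0,0,0.85]]]' 70;python3 -m handwheel '[[[0,0,0,0,0,0,0.85],[0,0,0,0,0,0,0.85],[0,0,0,0,0,0,0.85],[0,0,0,0,0,0,0.85]]]'
```

```text
clock: 15.47
tcp_pos: [0.4451, -0.3324, 0.0401]
tool_rot: [0.556, 0.831, -0.0, 0.001]
ft_force: [-0.4, 0.0, 4.4]
finger_gap: 0.0229
clock: 15.8
tcp_pos: [0.4451, -0.3323, 0.0401]
tool_rot: [0.556, 0.831, -0.0, 0.001]
ft_force: [-1.4, 0.5, 5.8]
finger_gap: 0.0231
```

Gripped. Lift well above the pegs.

```bash
python3 -m handwheel '[[[0,0,0,0,0,-0.01,0.85],[0,0,0,0,0,-0.03,0.85],[0,0,0,0,0,-0.06,0.85],[0,0,0,0,0,-0.10,0.85],[0,0,0,0,0,-0.135,0.85],[0,0,0,0,0,-0.15,0.85],[0,0,0,0,0,-0.15,0.85]]]'
python3 - <<'E'
from h import *
plan([.492,-.005,.20],3.06)
s=cap("scene","pics/scene13.png");crop(s,"pics/k3.png",160,65,240,125,10)
c=cap("top","pics/top13.png");crop(c,"pics/k4.png",335,225,405,275,10)
E
```

```text
clock: 16.38
tcp_pos: [0.4464, -0.3335, 0.1944]
tool_rot: [0.556, 0.831, -0.001, 0.004]
ft_force: [-0.1, -1.0, -0.5]
finger_gap: 0.0231
t 16.38 tcp [ 0.4464 -0.3335  0.1944] gap 0.0231 F [-0.1 -1.  -0.5] q [-0.77  0.38 -0.18  1.   -0.    0.41]
turn [0.0034 0.0065 0.3376] shift [ 0.2862  0.1674 -0.0073]
```

View pics/k3.png

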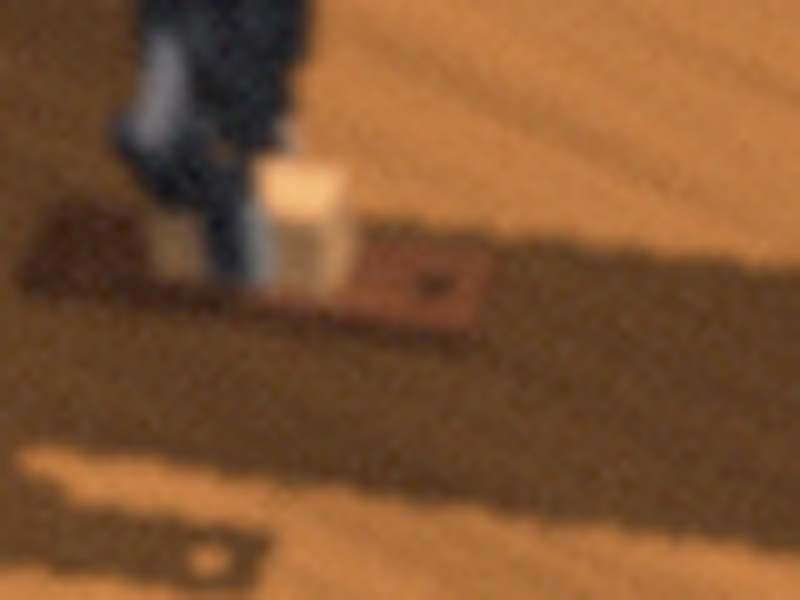

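```bash
python3 -m handwheel '[[[0.003,0.006,0.05,0.03,0.017,-0.007,0.85],[0.003,0.006,0.1,0.065,0.038,-0.007,0.85],[0.003,0.006,0.15,0.1,0.058,-0.007,0.85],[0.003,0.006,0.2,0.135,0.079,-0.007,0.85],[0.003,0.006,0.25,0.17,0.1,-0.007,0.85],[0.003,0.006,0.3,0.205,0.12,-0.007,0.85],[0.003,0.006,0.3376,0.24,0.14,-0.007,0.85],[0.003,0.006,0.3376,0.27,0.158,-0.007,0.85]]]';python3 -m handwheel '[[[0,0,0,0.016,0.009,0,0.85],[0,0,0,0.016,0.009,0,0.85],[0,0,0,0.016,0.009,0,0.85],[0,0,0,0.016,0.009,0,0.85],[0,0,0,0.016,0.009,0,0.85]]]'; python3 -c "
from h import *
plan([.492,-.005,.165],3.06)"
```

```text
clock: 17.15
tcp_pos: [0.4865, -0.0196, 0.1949]
tool_rot: [0.689, 0.725, -0.001, -0.004]
ft_force: [1.2, 1.1, -1.5]
finger_gap: 0.0227
clock: 17.57
tcp_pos: [0.4955, -0.0065, 0.1958]
tool_rot: [0.688, 0.725, -0.0, -0.004]
ft_force: [-0.2, -0.2, -1.4]
finger_gap: 0.0228
t 17.57 tcp [ 0.4955 -0.0065  0.1958] gap 0.0228 F [-0.2 -0.2 -1.4] q [-0.16  0.28 -0.32  0.97  0.    1.36]
turn [-0.0056 -0.0045 -0.0012] shift [ 0.0015 -0.0032  0.0308]
```

```bash
python3 -m handwheel '[[[-0.005,-0.004,0,0.0015,-0.003,0.01,0.85],[-0.005,-0.004,0,0.0015,-0.003,0.02,0.85],[-0.005,-0.004,0,0.0015,-0.003,0.028,0.85],[-0.005,-0.004,0,0.0015,-0.003,0.030,0.85],[-0.005,-0.004,0,0.0015,-0.003,0.030,0.85]]]'
python3 - <<'E'
from h import *
plan([.4925,-.005,.15],3.06)
from ov import *
s=cap("scene","pics/scene14.png");c=cap("top","pics/top14.png")
crop(s,"pics/m0.png",225,105,305,170,10)
im=ov(s,[.4925,-.005,.053],(225,105,305,170),10,"pics/m1.png")
x,y,z=bot.sense()['tcp_pos']; q=[x,y,.053]; z-=.04
P=[[.018,.075,0],[.018,-.075,0],[-.018,-.075,0],[-.018,.075,0]]
for dz in(0,.012):
  cv2.polylines(im,[((w2px(s,T(q,np.array(P)+[0,0,z+dz]))-[225,105]+.5)*10-.5).round().astype(int)],True,(0,0,255),1)
cv2.imwrite("pics/m1.png",im); crop(c,"pics/m2.png",215,200,315,270,8)
E
```

```text
clock: 17.98
tcp_pos: [0.4925, -0.0048, 0.166]
tool_rot: [0.688, 0.725, 0.0, -0.0]
ft_force: [0.7, -0.4, -1.5]
finger_gap: 0.023
t 17.98 tcp [ 0.4925 -0.0048  0.166 ] gap 0.023 F [ 0.7 -0.4 -1.5] q [-0.16  0.3  -0.38  0.89  0.    1.36]
turn [-0.0004 -0.0007 -0.0012] shift [-0.0002  0.      0.016 ]
```

View pics/m1.png

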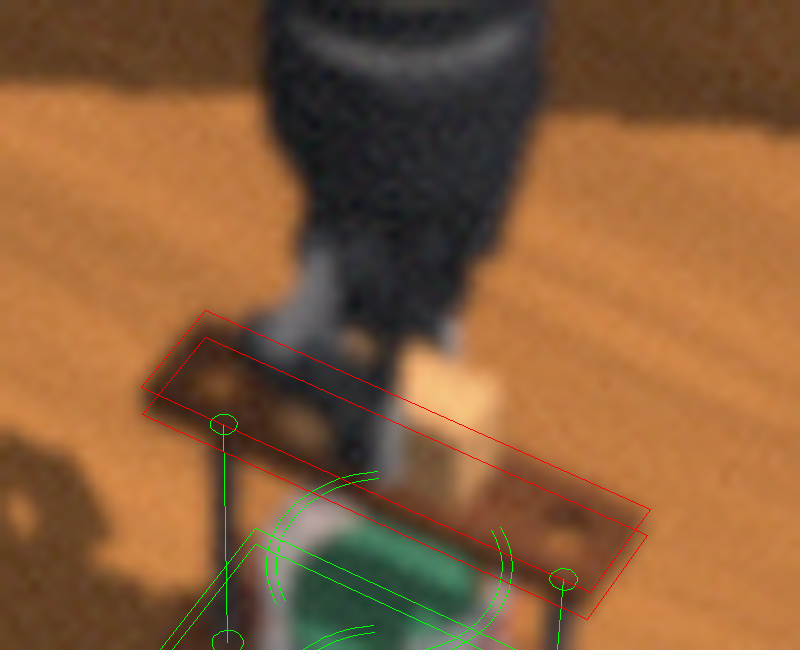

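View pics/m0.png

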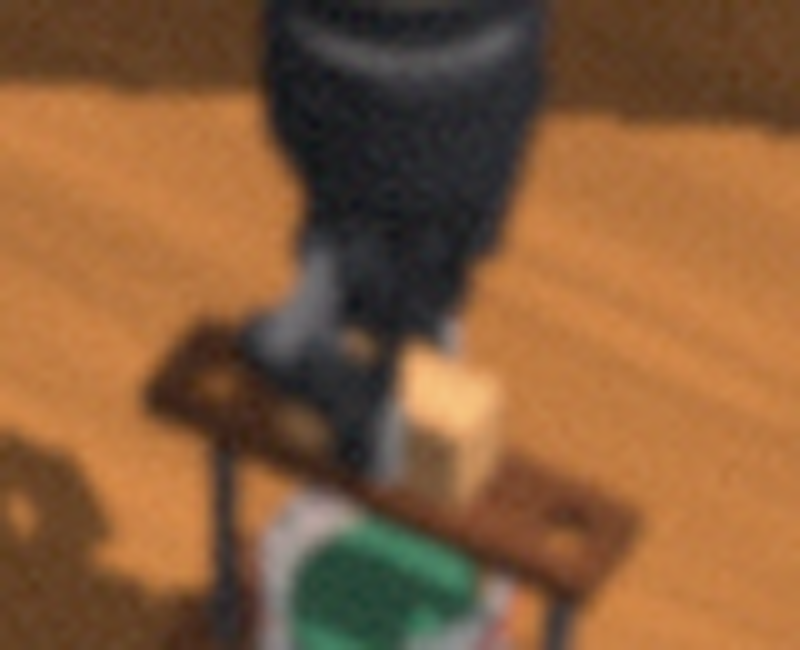

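View pics/m2.png

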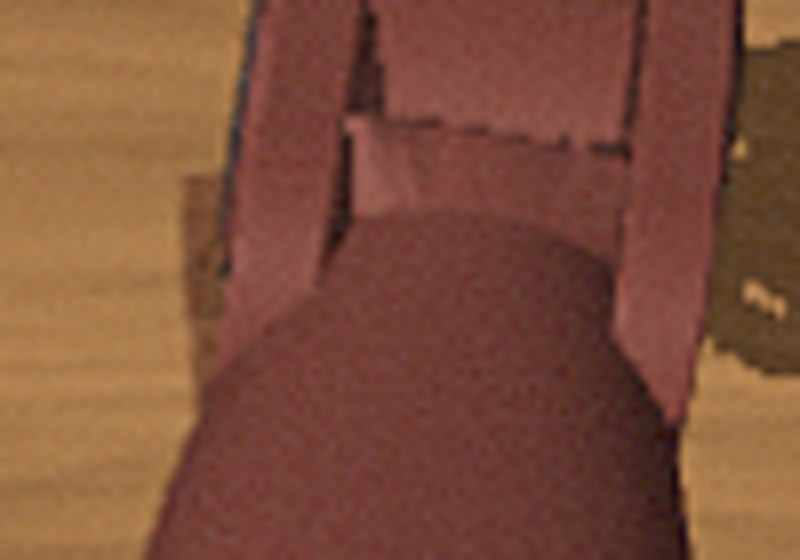

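Run:
```python
from ov import *
s=load("pics/scene14.npy")
a=np.linspace(0,2*np.pi,60)
for name,(u0,v0,u1,v1) in {"L":(235,132,261,152),"R":(268,146,296,168)}.items():
    k=26
    im=cv2.resize(s['color'][v0:v1,u0:u1,::-1],None,fx=k,fy=k,interpolation=cv2.INTER_CUBIC); raw=im.copy()
    x,y,z=.4925,-.0048,.126
    pl=lambda P,col:cv2.polylines(im,[((w2px(s,T([x,y,.053],P))-[u0,v0]+.5)*k-.5).round().astype(int)],True,col,1)
    for sy in(.058,-.058):
        for dz,col in((0,(255,0,0)),(.012,(0,0,255))):
            pl(np.c_[.0075*np.cos(a),sy+.0075*np.sin(a),a*0+z+dz],col)
    for dz,col in((0,(255,0,0)),(.012,(0,0,255))):
        pl(np.array([[.018,.075,0],[.018,-.075,0],[-.018,-.075,0],[-.018,.075,0]])+[0,0,z+dz],col)
    pl(np.array([[0,.053,.114],[0,.053,.06]]),(0,255,0));pl(np.array([[0,.063,.114],[0,.063,.06]]),(0,255,0))
    pl(np.array([[0,-.053,.114],[0,-.053,.06]]),(0,255,0));pl(np.array([[0,-.063,.114],[0,-.063,.06]]),(0,255,0))
    cv2.imwrite(f"pics/n{name}.png",im)
```

```text
(no output)
```

View pics/nL.png

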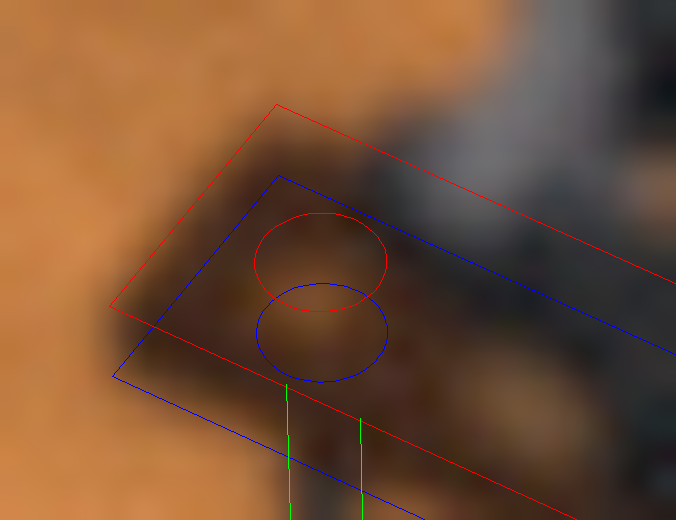

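View pics/nR.png

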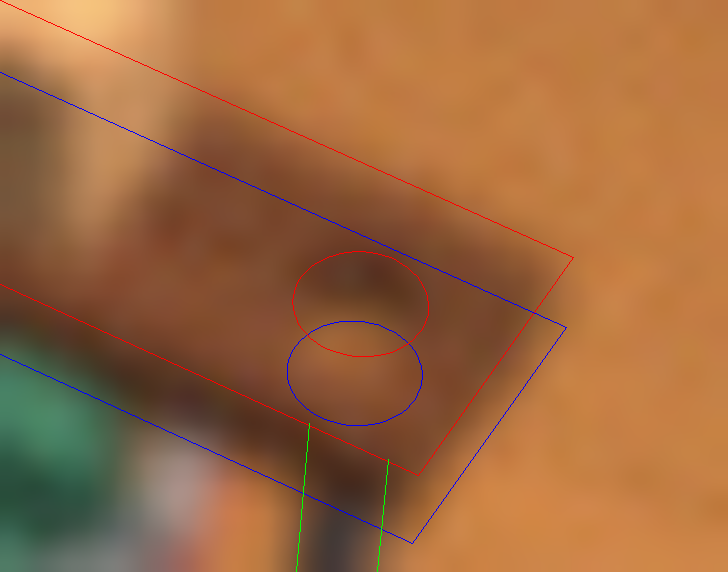

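```bash
python3 -m handwheel '[[[0,0,0,0,0,0.004,0.85],[0,0,0,0,0,0.008,0.85],[0,0,0,0,0,0.012,0.85],[0,0,0,0,0,0.016,0.85],[0,0,0,0,0,0.018,0.85],[0,0,0,0,0,0.018,0.85]]]'
python3 - <<'E'
from h import *
plan([.4925,-.005,.124],3.06)
print(bot.sense()['torque'].round(2))
s=cap("scene","pics/scene15.png");crop(s,"pics/m3.png",225,115,305,180,10)
E
```

```text
clock: 18.58
tcp_pos: [0.4927, -0.0042, 0.148]
tool_rot: [0.688, 0.726, 0.0, -0.0]
ft_force: [0.1, 0.2, -0.3]
finger_gap: 0.0233
t 18.58 tcp [ 0.4927 -0.0042  0.148 ] gap 0.0233 F [ 0.1  0.2 -0.3] q [-0.16  0.32 -0.41  0.84  0.    1.36]
turn [ 0.0001 -0.0006 -0.    ] shift [-0.0008 -0.0002  0.024 ]
[ 0.02 -0.    0.03]
```

View pics/m3.png

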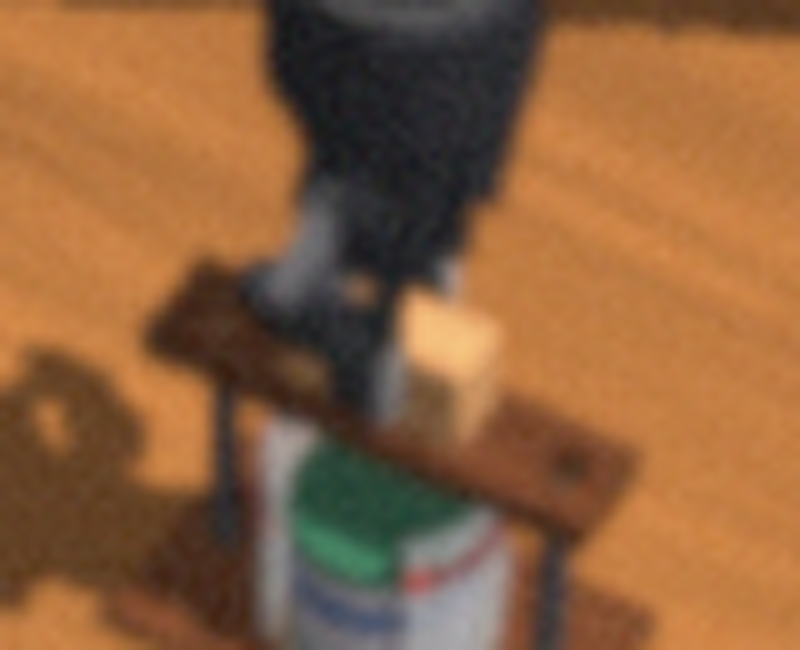

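```bash
python3 -m handwheel '[[[0,0,0,-0.0004,0,0.003,0.85],[0,0,0,-0.0004,0,0.006,0.85],[0,0,0,-0.0004,0,0.009,0.85],[0,0,0,-0.0004,0,0.012,0.85],[0,0,0,-0.0004,0,0.012,0.85]]]'
python3 - <<'E'
from h import *
plan([.4925,-.005,.124],3.06)
print(bot.sense()['torque'].round(2))
E
```

```text
clock: 19.05
tcp_pos: [0.4927, -0.0046, 0.1359]
tool_rot: [0.688, 0.726, 0.0, -0.0]
ft_force: [-0.1, 0.5, -1.3]
finger_gap: 0.0228
t 19.05 tcp [ 0.4927 -0.0046  0.1359] gap 0.0228 F [-0.1  0.5 -1.3] q [-0.16  0.33 -0.43  0.81  0.    1.36]
turn [ 0.0002 -0.0006 -0.0001] shift [-0.0004 -0.0002  0.0119]
[-0.02  0.    0.02]
```

```bash
python3 -m handwheel '[[[0,0,0,0,0,0.003,0.85],[0,0,0,0,0,0.006,0.85],[0,0,0,0,0,0.009,0.85],[0,0,0,0,0,0.0115,0.85],[0,0,0,0,0,0.0125,0.85],[0,0,0,0,0,0.0125,0.85]]]'
python3 - <<'E'
from h import *
plan([.4925,-.005,.124],3.06)
print(bot.sense()['torque'].round(2))
s=cap("scene","pics/scene16.png");crop(s,"pics/m4.png",225,120,305,185,10)
E
```

```text
clock: 19.55
tcp_pos: [0.4928, -0.0046, 0.1241]
tool_rot: [0.688, 0.726, 0.0, 0.0]
ft_force: [-2.3, 0.3, 0.8]
finger_gap: 0.0231
t 19.55 tcp [ 0.4928 -0.0046  0.1241] gap 0.0231 F [-2.3  0.3  0.8] q [-0.16  0.35 -0.44  0.78  0.    1.36]
turn [ 0.0006 -0.0004 -0.0002] shift [-0.0003 -0.0003  0.0001]
[-0.03  0.73 -0.15]
```

View pics/m4.png

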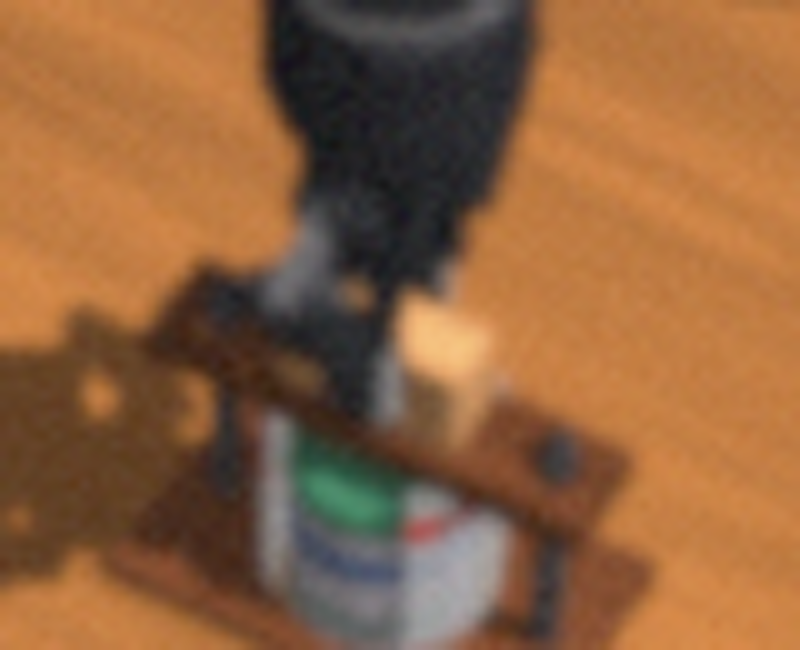

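```bash
python3 -m handwheel '[[[0,0,0,0,0,0.0007,0.85],[0,0,0,0,0,0.0012,0.85],[0,0,0,0,0,0.0012,0.85]]]'; python3 -m handwheel '[[[0,0,0,0,0,-0.0005,0.6],[0,0,0,0,0,-0.0005,0.3],[0,0,0,0,0,-0.0005,0],[0,0,0,0,0,-0.0005,0],[0,0,0,0,0,-0.0005,0],[0,0,0,0,0,-0.0005,0],[0,0,0,0,0,-0.0005,0],[0,0,0,0,0,-0.0005,0]]]';python3 -m handwheel '[[[0,0,0,0,0,-0.01,0],[0,0,0,0,0,-0.03,0],[0,0,0,0,0,-0.06,0],[0,0,0,0,0,-0.1,0],[0,0,0,0,0,-0.12,0],[0,0,0,0,0,-0.12,0]]]'
python3 - <<'E'
from ov import *
s=cap("scene","pics/scene17.png");cap("top","pics/top17.png")
crop(s,"pics/p1.png",225,120,305,185,10)
E
```

```text
clock: 19.85
tcp_pos: [0.4929, -0.0046, 0.124]
tool_rot: [0.688, 0.726, 0.001, 0.0]
ft_force: [-8.9, 0.2, 18.6]
finger_gap: 0.0226
clock: 20.52
tcp_pos: [0.4931, -0.0046, 0.1234]
tool_rot: [0.688, 0.726, 0.001, 0.0]
ft_force: [-0.9, 0.1, 0.5]
finger_gap: 0.0857
clock: 21.02
tcp_pos: [0.4953, -0.005, 0.248]
tool_rot: [0.688, 0.726, 0.003, 0.003]
ft_force: [0.5, 0.2, -0.6]
finger_gap: 0.0854
```

View pics/p1.png

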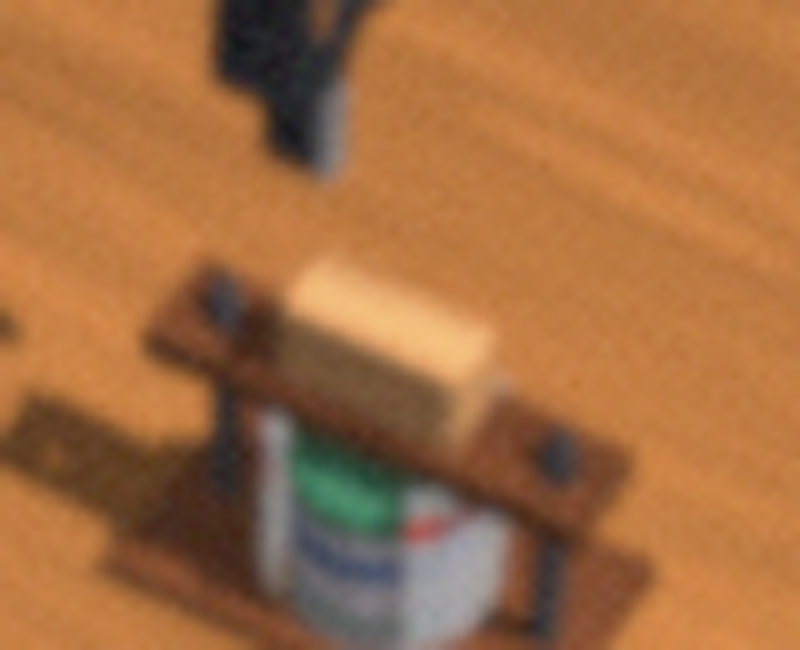

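View pics/scene17.png

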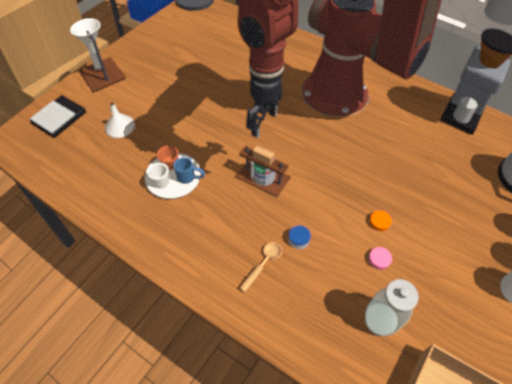

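Run:
```python
from ov import *
s=load("pics/scene17.npy")
im=cv2.resize(s['color'][120:185,225:305,::-1],None,fx=10,fy=10,interpolation=cv2.INTER_CUBIC)
for P in ([[.018,.075,.084],[.018,-.075,.084],[-.018,-.075,.084],[-.018,.075,.084]],[[.018,.075,.096],[.018,-.075,.096],[-.018,-.075,.096],[-.018,.075,.096]],[[.012,.03,.13],[.012,-.03,.13],[-.012,-.03,.13],[-.012,.03,.13]]):
    cv2.polylines(im,[((w2px(s,T([.4925,-.005,.053],P))-[225,120]+.5)*10-.5).round().astype(int)],True,(0,0,255),1)
cv2.imwrite("pics/p2.png",im)
```

```text
(no output)
```

View pics/p2.png

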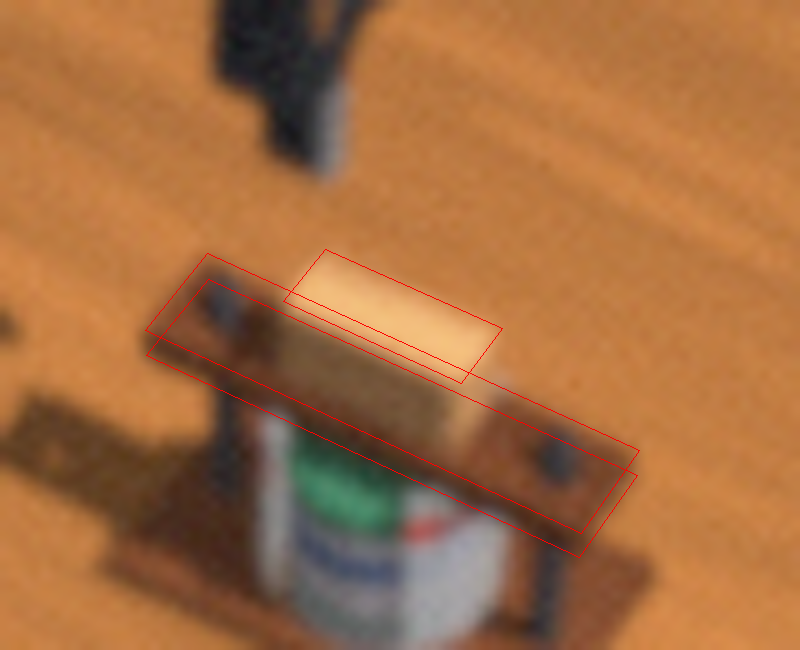

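The cover matches the seated position at 84–96 mm and is level, the pegs show through both holes, and the cups and scoop have not moved.

```bash
python3 -c "
from rig import bot
print(bot.hand_in())"
```

```text
the job is handed in; nothing more can be done
None
```

The job is handed in at about 21 s on the robot's clock, and hand-in gives no verdict. A green tin was already in the tube (20 mm), so I stacked a blue tin (30 mm) and the second green one (20 mm) on it, 70 mm in all. Then I lowered the teak cover over both pegs.

**Last checks:**
- **Stack:** it looks flat, and its top is in the red band in the scene picture.
- **Cover:** it lines up with a model resting on the 84 mm rim, level, with both pegs showing through the holes. It met the rim with about 19 N before I let go, and the gripper is now well clear.
- **Cups and scoop:** they look unmoved in the scene picture.

**What disagreed:**
- The two cameras differed by about 5 mm in x for the tins, and by less for the dispenser. The likely cause is the edge of the lid being visible. I trusted the scene camera, which matched the gripped tins to about 1 mm.
- My estimates of the dispenser's rotation ranged from 2.2° to 3.1°. I used 3.06°, and the cover went on without jamming.
- The top camera was blocked by the arm at the dispenser, so the last checks rest on the scene camera and the force readings.

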